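# Reset and lock the levelling screw of the weighing station

### The arm

A 7-joint arm with a two-finger parallel gripper is mounted at the origin on the work surface. World frame = base frame: x ahead of the robot, y to its left, z up, the work surface at z = 0. Lengths are in mm, angles in rad, forces in N, time in s.
With the tool pointing down it reaches from about 400 to 925 mm from the base axis. Payload 5.6 kg.
Tool frame: the origin (TCP) lies at the very end of the fingers, on their centre line; the grasp point (between the pads) lies manip.grip_point_offset behind it (manip.grip_point_offset is the distance from the TCP to the grasp point, in mm); z points along the fingers, y is the line along which they close (so a half turn about z gives the same grasp; the last joint's range is limited). The gripper opens to 85 mm and grips with 20 to 120 N. Pads are 22 mm wide; open, the fingers measure 114 mm over their backs; the gripper's body (76 mm by 85 mm) begins 54 mm behind the grasp point. The pads swing forward as they close: fully open they stand 13 mm farther back than shut.
Start: joints at [1.247, 0.468, -0.012, 1.603, 0.006, 1.071, -0.056], TCP at [180.089, -624.561, 231.29] pointing down, gripper open.
Joint ranges: [-2.53, 2.53], [-0.31, 2.02], [-1.57, 1.55], [0.28, 2.44], [-1.29, 4.43], [0.15, 1.84], [-2.92, 2.92]. Speed limits (rad/s): [2.57, 2.57, 3.14, 3.14, 3.14, 3.14, 3.14].

### API

Orientations are given as a unit quaternion [x, y, z, w].
In Python, from bench import manip, imaging, order gives the robot as it stands.
- The arm moves only by the shell command python3 -m inch 'ROWS' [OPENING]. ROWS is JSON, a list of rows, each an object of numbers: "tx", "ty", "tz": the shift along the world's x, y, z in cm; "rx", "ry", "rz": the turn, a rotation vector about the world's x, y, z in rad. A call has 1 to 20 rows; each row is the pose to reach, as a shift and turn from the pose commanded when the call began; what a row does not reach only later rows make up. A row lasts 1/10 s, in which the tool goes at most 50 mm and 8.59 degrees, less where a joint would pass 70% of its speed; a pose out of reach is approached as far as the arm can. A call with a gripper value outside its range is refused whole. OPENING is the opening, from -1 (shut) to 1 (fully open), set as the call begins (- or left out, the last holds). The fingers move at their own pace and stop on an object; the grip force is fixed at half the most. Time passes only in rows, so rows that repeat a pose let the fingers close. It gives the time, the measured TCP pose, the force, the opening and the grip force at its end, in the units of the state.
- manip.observe(): the state, without advancing time (a new reading comes with each control period).
- imaging.read_camera(name): name is "scene" or "top"; returns (picture, depth): 400x640x3 uint8, blue, green, red; 400x640 float32, mm along the optical axis (not along the pixel's ray), 0 where there is no reading.
- imaging.get_calibration(name): a dict with "K" (3x3 intrinsics, pixels), "dist_coeffs" ([k1, k2, p1, p2, k3] as OpenCV has them; the pictures are not rectified), "extrinsics" (4x4, takes a point from world to camera coordinates). Camera axes: x right, y down, z forward; pixel columns grow to the right and rows downward; lengths in mm; the calibration is good to about 2 mm. A picture is of the moment at which its call begins. get_calibration takes no time and is no camera call.
- order.job_done(): hands the job in; it is judged then, once.
The state is a dict: "clock": time; "q": joint angles; "qvel": joint speeds; "joint_efforts": joint torques, N m; "ee_pos": TCP position; "tool_rot": TCP orientation; "ft_force": force on the tool from outside, world axes, zero at the start; "wrist_torque": the same for the moment, N m; "width": finger opening in mm; "finger_force": force on a finger pad.
Only numpy, scipy, OpenCV 4.12 (cv2) and the standard library are available. Lean on these libraries where they do the work, as an engineer would, in place of code of your own. Each camera call takes 0.05 s, during which the arm holds its last target. There are 200 camera calls.

### The job

The front levelling screw of the weighing station has been backed off its mark. First turn it back down, clockwise, until the end of its cross bar lines up with the line scribed on the base plate; then, without letting the screw turn off that line, lock it by turning its jam nut down clockwise against the plate, firmly hand-tight but not over-tightened. Leave everything else on the bench where it stands, and let go.

Things in the scene. Friction and masses are not known exactly. Their poses are not given: they have to be found in the camera images.
- station: weighing station, fixed: grey steel base plate 270 x 455 x 16 mm, top 56 mm above the bench. Origin: on the bench, on the front levelling screw's axis; the plate reaches 130 mm to -x, 140 to +x, 95 to -y, 360 to +y of it. On it a marble slab (80 to 350 mm along +y, top at 78 mm) and a white balance (123 to 333 mm along +y, highest point 143 mm above the bench)
- screw_axis (a point): point on the levelling screw's vertical axis at the plate's top face, 56 mm above the bench
- line_end (a point): outer end of the thin dark witness line scribed on the plate's top face; the line runs radially from the screw (23 mm from its axis) to this point (91 mm from its axis), 56 mm above the bench
- screw (a joint): angle of the levelling screw, rad, growing as it is turned down (clockwise seen from above). 0: its bar's end lies exactly over the line; starts between -0.6 and -0.3. It turns stiffly (0.2 N m, 4 N at 50 mm from the axis), stays where it is left, and takes the loose nut round with it
- screw_bar_end (a point): tip of the end of the screw's cross bar that belongs on the line: the end nearest it, 60 mm from the axis, 96 mm above the bench. The bar: bright steel, round, 10 mm thick, 120 mm long, level, right through the screw's hub (25 mm diameter, 85 to 107 mm above the bench); its other end is alike and points the opposite way, towards the balance
- washer (a joint): how far the nut, once it bites on the spring washer on the plate, has been drawn up against it, rad: 0 at first bite and before, then 1 rad per 50 N m above the thread's 0.4 N m drag: 0.007 when firmly hand-tight; up to 0.008 stays when let go, 0.016 is over-tight. Too little to judge by eye or by this noisy reading: judge it by force
- nut_bar_mid (a point): on the nut's bar, 50 mm from the axis, 81 mm above the bench. The thread drags with 0.4 N m (8 N here), more than the screw's own stiffness: a nut turned with the screw not held just takes the screw round with it, while squeezing the two bars towards each other turns the nut and holds the screw. Firmly hand-tight: about 15 N across the bar here; it then stays tight by itself. 24 N is over-tight
- nut_bar_end (a point): tip of the jam nut's only bar: dark steel, round, 10 mm thick, 66 mm from the axis, 86 mm above the bench here, sloping down to 68 mm at its dark hub (29 mm diameter, 58 to 77 mm above the bench, under the screw's hub). It starts 0.45 to 1.05 rad anticlockwise (from above) of the screw bar's line end and moves below that bar's level; the nut bites somewhere between 0.16 and 0.54 rad from it
- weight: bystander: steel calibration weight, 32 mm diameter, 44 mm tall, standing on the base plate; origin under its centre
- oil_bottle: bystander: small amber bottle, 28 mm diameter, 58 mm tall, standing on the base plate; origin under its centre
- petri_dish: bystander: glass dish, 90 mm diameter, 16 mm tall, on the bench close to the plate's free end; origin under its centre
- slide_box: bystander: blue box for slides, 85 x 175 x 34 mm, on the bench; origin under its centre
- beaker: bystander: glass beaker, 68 mm diameter, 90 mm tall, on the bench; origin under its centre
- reagent_bottle: bystander: amber bottle, 60 mm diameter, 125 mm tall, on the bench; origin under its centre
- screwdriver: bystander: screwdriver lying on the bench

How it is judged:
By the outcome, as a careful person would: the job done as asked, in the order asked, and still so for the second after the job is handed in, with the robot touching nothing.
It also fails if it takes over 54 s, if anything falls off the work surface, if the arm or the gripper's body presses on something with over 40 N, if the wrist force passes 120 N, or if a joint passes its speed limit or range.

## Working session

There is one attempt and no reset: what is moved stays moved. The work goes in short steps, Python scripts to look and compute and a shell command to move; the robot and the scene stay as the last step left them, time stands still between calls to the robot, and variables do not carry over. Pictures are saved under pics/ and viewed, at most 10 in all, crops included, and the job is handed in when it is done.

```bash
mkdir -p pics; ls; python3 - <<'E'
from bench import manip, imaging, order
import cv2,numpy as np
print(manip.observe(), manip.grip_point_offset)
for n in("scene","top"):
    p,d=imaging.read_camera(n); cv2.imwrite(f"pics/{n}0.png",p); np.save(f"pics/{n}0.npy",d)
    c=imaging.get_calibration(n); print(n,{k:np.round(v,3).tolist() for k,v in c.items()})
E
```

```text
pics
{'clock': 0.0, 'q': array([ 1.24700277,  0.46840908, -0.01161883,  1.60365283,  0.00599616,
        1.07142425, -0.05628012]), 'qvel': array([-2.56316337e-04,  1.04817406e-03, -1.40042787e-03, -1.80953137e-04,
        5.34349272e-05, -1.37877977e-04, -1.79584691e-05]), 'joint_efforts': array([-1.45677084e-03, -5.32397962e+01,  2.06767162e-02, -2.51306123e+01,
        1.14265911e-02,  7.80516973e-03, -7.32275787e-07]), 'ee_pos': array([ 179.90834863, -623.99874884,  230.3055613 ]), 'tool_rot': array([ 9.90162326e-01,  1.39920351e-01, -1.88048010e-04, -9.10191170e-04]), 'ft_force': array([ 0.06919372, -0.32172682, -0.34425839]), 'wrist_torque': array([-0.08150649, -0.0048946 ,  0.02723787]), 'finger_force': 0.0, 'width': 85.3965202432575} 18.700000000000003
scene {'K': [[393.132, 0.0, 324.357], [0.0, 393.132, 195.32], [0.0, 0.0, 1.0]], 'dist_coeffs': [-0.025, 0.0, 0.0, 0.0, 0.0], 'extrinsics': [[-0.077, 0.997, -0.001, 282.447], [0.605, 0.046, -0.795, -242.273], [-0.792, -0.062, -0.607, 1328.78], [0.0, 0.0, 0.0, 1.0]]}
top {'K': [[363.572, 0.0, 320.533], [0.0, 363.572, 201.893], [0.0, 0.0, 1.0]], 'dist_coeffs': [-0.035, 0.0, 0.0, 0.0, 0.0], 'extrinsics': [[0.01, -0.999, 0.049, -253.538], [-0.999, -0.013, -0.053, 532.297], [0.053, -0.049, -0.997, 772.763], [0.0, 0.0, 0.0, 1.0]]}
```

View pics/top0.png

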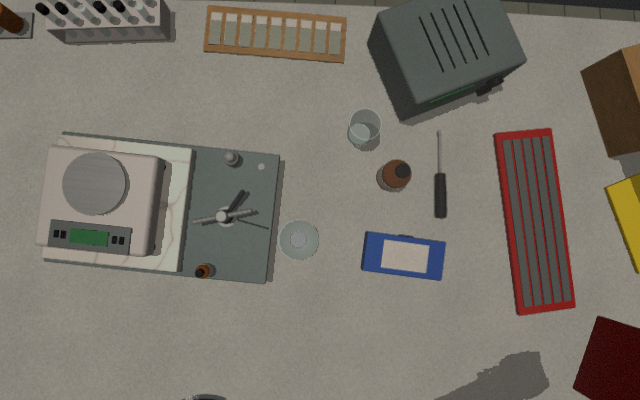

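View pics/scene0.png

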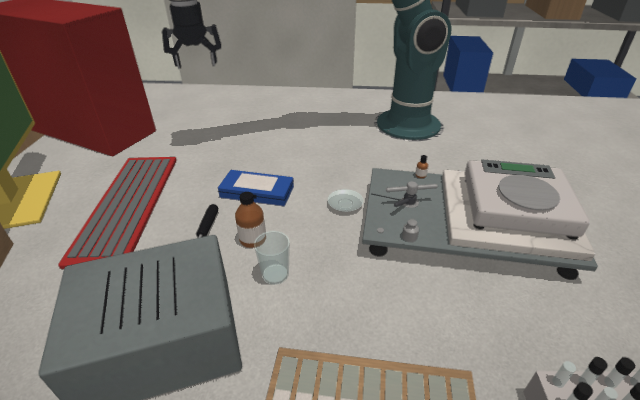

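```bash
python3 - <<'E'
import cv2
p=cv2.imread("pics/top0.png")
cv2.imwrite("pics/crop0.png",cv2.resize(p[140:290,170:330],(800,750)[:2] if 0 else (640,600),interpolation=cv2.INTER_CUBIC))
E
cat > h.py <<'E'
import numpy as np,cv2
from bench import manip, imaging, order
def pix2w(n,uv,z):
    c=imaging.get_calibration(n);K=np.array(c["K"]);E=np.array(c["extrinsics"]);R,t=E[:3,:3],E[:3,3]
    r=cv2.undistortPoints(np.array([[uv]],float),K,np.array(c["dist_coeffs"]))[0,0]
    d=R.T@np.array([*r,1]);o=-R.T@t
    return o+d*(z-o[2])/d[2]
def w2pix(n,P):
    c=imaging.get_calibration(n);E=np.array(c["extrinsics"],float)
    return cv2.projectPoints(np.array(P,float).reshape(-1,1,3),cv2.Rodrigues(E[:3,:3])[0],E[:3,3],np.array(c["K"]),np.array(c["dist_coeffs"]))[0][:,0]
E
```

```text
(no output)
```

View pics/crop0.png

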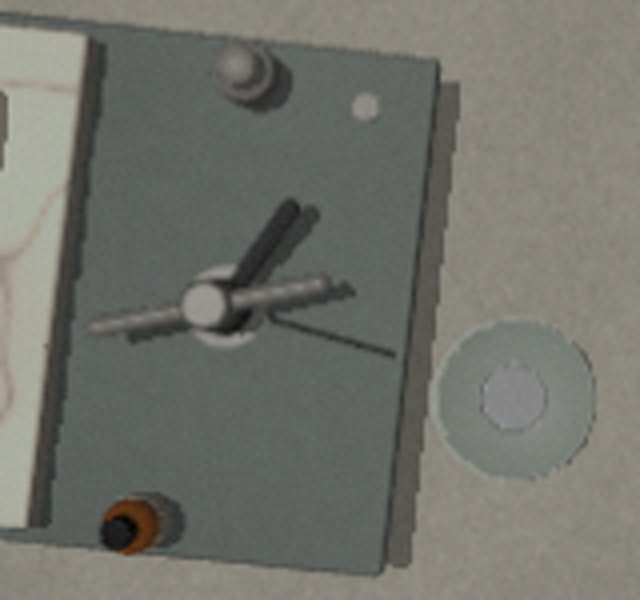

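```bash
python3 - <<'E'
from h import *
f=lambda u,v,z: pix2w("top",(170+u/4,140+v/4),z)
P={k:f(*a) for k,a in dict(hubtop=(204,306,107),bar_far=(91,328,96),bar_near=(328,282,96),nut=(293,203,88),l_in=(272,318,56),l_out=(394,354,56),c1=(438,62,56),c2=(383,575,56),weight=(236,65,95),weightb=(250,76,56),bottle=(119,533,114),bottleb=(140,522,56),petri=(516,400,16),dot=(366,107,56)).items()}
for k,v in P.items(): print(k,v.round(1))
ang=lambda v:np.arctan2(v[1],v[0])
e=P['c2']-P['c1'];print('len',np.linalg.norm(e))
ex=-e[:2]/np.linalg.norm(e[:2]);ey=np.array([-ex[1],ex[0]])
# c1 = (+140,-95), c2=(-130,-95)
o=(P['c1'][:2]-140*ex+95*ey+P['c2'][:2]+130*ex+95*ey)/2
mid=(P['bar_far']+P['bar_near'])/2
print('axis by plate',o,'mid bar',mid,'hub',P['hubtop'])
d=P['l_out']-P['l_in'];print('line len',np.linalg.norm(d))
u=d[:2]/np.linalg.norm(d[:2]);print('axis by line',P['l_out'][:2]-91*u)
b=P['bar_near']-P['bar_far'];print('bar len',np.linalg.norm(b))
ax=(mid[:2]+P['hubtop'][:2]+P['l_out'][:2]-91*u)/3
print('ax',ax,'line ang',ang(d),ang(P['l_out'][:2]-ax),'bar',ang(b),'nut',ang(P['nut'][:2]-ax),np.linalg.norm(P['nut'][:2]-ax),'station yaw',ang(ex))
E
```

```text
hubtop [500.  -52.4 107. ]
bar_far [488.8   4.3  96. ]
bar_near [ 512.6 -109.8   96. ]
nut [551.7 -90.7  88. ]
l_in [494.8 -76.   56. ]
l_out [ 476.9 -138.8   56. ]
c1 [ 629.1 -159.    56. ]
c2 [ 363.9 -135.    56. ]
weight [618.9 -62.4  95. ]
weightb [620.1 -61.8  56. ]
bottle [392.7 -16.6 114. ]
bottleb [390.1 -11.1  56. ]
petri [ 451.8 -201.6   16. ]
dot [ 604.9 -122.1   56. ]
len 266.3250035440524
axis by plate [500.06896641 -51.94547026] mid bar [500.69668094 -52.76970141  96.        ] hub [500.03560207 -52.42861421 107.        ]
line len 65.33932839413546
axis by line [501.80000864 -51.29887547]
bar len 116.55035724842502
ax [500.84409722 -52.16573036] line ang -1.8476018731721762 -1.8400092709261011 bar -1.3659436322187708 nut -0.6485922924401881 63.79040085432502 station yaw -0.08994973085424306
```

```bash
python3 -m inch '[{"tx":3,"ty":6,"rz":0.15},{"tx":31.1,"ty":61.6,"rz":1.495},{"tx":31.1,"ty":61.6,"rz":1.495},{"tx":31.1,"ty":61.6,"rz":1.495},{"tx":31.1,"ty":61.6,"rz":1.495},{"tx":31.1,"ty":61.6,"rz":1.495},{"tx":31.1,"ty":61.6,"rz":1.495},{"tx":31.1,"ty":61.6,"rz":1.495},{"tx":31.1,"ty":61.6,"rz":1.495},{"tx":31.1,"ty":61.6,"rz":1.495},{"tx":31.1,"ty":61.6,"rz":1.495},{"tx":31.1,"ty":61.6,"rz":1.495},{"tx":31.1,"ty":61.6,"rz":1.495},{"tx":31.1,"ty":61.6,"rz":1.495},{"tx":31.1,"ty":61.6,"rz":1.495},{"tx":31.1,"ty":61.6,"rz":1.495},{"tx":31.1,"ty":61.6,"rz":1.495},{"tx":31.1,"ty":61.6,"rz":1.495}]' -0.06
cat >> h.py <<'E'
def st():
    s=manip.observe();q=s['tool_rot'];a=2*np.arctan2(q[1],q[0])
    print('t',round(float(s['clock']),2),'ee',s['ee_pos'].round(2),'a',round(float(a),4),'w',round(float(s['width']),2),'ff',round(float(s['finger_force']),2),'F',s['ft_force'].round(2),'T',s['wrist_torque'].round(3),'tilt',q.round(4))
    return s,a
E
python3 -c "
from h import *
st();print(manip.observe()['q'])"
```

```text
t 0.1 ee [ 179.92 -624.08  230.42] a 0.2807 w 85.23 ff 0.0 F [ 0.85 -0.41  0.26] T [-0.044  0.024  0.01 ] tilt [ 9.902e-01  1.399e-01 -2.000e-04 -8.000e-04]
[ 1.24698309  0.46831091 -0.01156629  1.60353238  0.00599033  1.07138675
 -0.05628564]invalid input at $[0]: expected keys tx, ty, tz, rx, ry, rz
```

```bash
python3 -m inch '[{"tx":3,"ty":6,"tz":0,"rx":0,"ry":0,"rz":0.15},{"tx":31.1,"ty":61.6,"tz":0,"rx":0,"ry":0,"rz":1.495},{"tx":31.1,"ty":61.6,"tz":0,"rx":0,"ry":0,"rz":1.495},{"tx":31.1,"ty":61.6,"tz":0,"rx":0,"ry":0,"rz":1.495},{"tx":31.1,"ty":61.6,"tz":0,"rx":0,"ry":0,"rz":1.495},{"tx":31.1,"ty":61.6,"tz":0,"rx":0,"ry":0,"rz":1.495},{"tx":31.1,"ty":61.6,"tz":0,"rx":0,"ry":0,"rz":1.495},{"tx":31.1,"ty":61.6,"tz":0,"rx":0,"ry":0,"rz":1.495},{"tx":31.1,"ty":61.6,"tz":0,"rx":0,"ry":0,"rz":1.495},{"tx":31.1,"ty":61.6,"tz":0,"rx":0,"ry":0,"rz":1.495},{"tx":31.1,"ty":61.6,"tz":0,"rx":0,"ry":0,"rz":1.495},{"tx":31.1,"ty":61.6,"tz":0,"rx":0,"ry":0,"rz":1.495},{"tx":31.1,"ty":61.6,"tz":0,"rx":0,"ry":0,"rz":1.495},{"tx":31.1,"ty":61.6,"tz":0,"rx":0,"ry":0,"rz":1.495},{"tx":31.1,"ty":61.6,"tz":0,"rx":0,"ry":0,"rz":1.495},{"tx":31.1,"ty":61.6,"tz":0,"rx":0,"ry":0,"rz":1.495},{"tx":31.1,"ty":61.6,"tz":0,"rx":0,"ry":0,"rz":1.495},{"tx":31.1,"ty":61.6,"tz":0,"rx":0,"ry":0,"rz":1.495}]' -0.06
python3 -c "
from h import *
st();print(manip.observe()['q'])"
```

```text
clock: 1.9
ee_pos: [490.6, -10.1, 231.1]
tool_rot: [0.632, 0.775, -0.0, 0.0]
ft_force: [-0.0, 0.7, -0.5]
width: 40.5
finger_force: 0.0
t 1.9 ee [490.61 -10.12 231.13] a 1.7732 w 40.51 ff 0.0 F [-0.01  0.69 -0.52] T [-0.014  0.054 -0.006] tilt [ 6.320e-01  7.749e-01 -4.000e-04  1.000e-04]
[ 0.51249064  0.27135125 -0.64711053  1.95055088  0.19638111  0.98218741
 -0.02448138]
```

```bash
python3 -m inch '[{"tx":0,"ty":0,"tz":-5,"rx":0,"ry":0,"rz":0},{"tx":0,"ty":0,"tz":-9,"rx":0,"ry":0,"rz":0},{"tx":0,"ty":0,"tz":-12,"rx":0,"ry":0,"rz":0},{"tx":0,"ty":0,"tz":-14,"rx":0,"ry":0,"rz":0},{"tx":0,"ty":0,"tz":-15.3,"rx":0,"ry":0,"rz":0},{"tx":0,"ty":0,"tz":-15.3,"rx":0,"ry":0,"rz":0},{"tx":0,"ty":0,"tz":-15.3,"rx":0,"ry":0,"rz":0}]'
python3 -c "
from h import *
st()
p,d=imaging.read_camera('top');cv2.imwrite('pics/top1.png',cv2.resize(p[140:290,170:330],(640,600),interpolation=2))"
```

```text
clock: 2.6
ee_pos: [491.6, -8.9, 78.9]
tool_rot: [0.631, 0.775, 0.0, 0.0]
ft_force: [0.0, 0.4, -0.3]
width: 40.0
finger_force: 0.0
t 2.6 ee [491.56  -8.91  78.93] a 1.775 w 39.97 ff 0.0 F [ 0.04  0.36 -0.3 ] T [ 0.    -0.025  0.012] tilt [6.314e-01 7.755e-01 2.000e-04 4.000e-04]
```

View pics/top1.png

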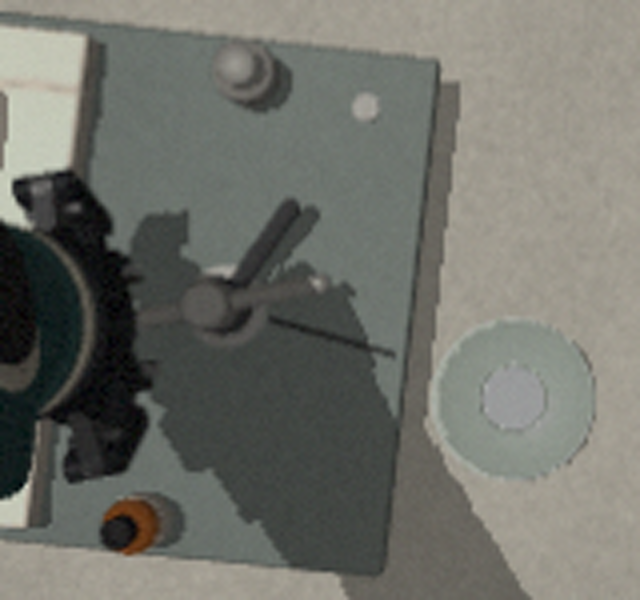

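```bash
python3 -m inch '[{"tx":0,"ty":0,"tz":0,"rx":0,"ry":0,"rz":0},{"tx":0,"ty":0,"tz":0,"rx":0,"ry":0,"rz":0},{"tx":0,"ty":0,"tz":0,"rx":0,"ry":0,"rz":0},{"tx":0,"ty":0,"tz":0,"rx":0,"ry":0,"rz":0},{"tx":0,"ty":0,"tz":0,"rx":0,"ry":0,"rz":0},{"tx":0,"ty":0,"tz":0,"rx":0,"ry":0,"rz":0}]' -0.82
python3 -c "
from h import *
st()"
```

```text
clock: 3.25
ee_pos: [492.3, -8.5, 79.3]
tool_rot: [0.631, 0.776, 0.001, 0.001]
ft_force: [0.2, 0.4, 6.0]
width: 8.4
finger_force: 37.9
t 3.25 ee [492.26  -8.54  79.3 ] a 1.7761 w 8.37 ff 37.86 F [0.16 0.39 5.95] T [-0.045 -0.117  0.146] tilt [6.309e-01 7.758e-01 6.000e-04 1.100e-03]
```

```bash
python3 -c "
import numpy as np
v=np.array([-9,43.8])
for a in np.arange(-.05,-.56,-.05):
    c,s=np.cos(a),np.sin(a);print(round(a,2),((np.array([[c,-s],[s,c]])@v-v)/10).round(2))"
```

```text
-0.05 [0.22 0.04]
-0.1 [0.44 0.07]
-0.15 [0.66 0.09]
-0.2 [0.89 0.09]
-0.25 [1.11 0.09]
-0.3 [1.33 0.07]
-0.35 [1.56 0.04]
-0.4 [1.78 0.  ]
-0.45 [ 1.99 -0.04]
-0.5 [ 2.21 -0.1 ]
-0.55 [ 2.42 -0.18]
```

```bash
python3 -m inch '[{"tx":0.22,"ty":0.04,"tz":0,"rx":0,"ry":0,"rz":-0.05},{"tx":0.44,"ty":0.07,"tz":0,"rx":0,"ry":0,"rz":-0.1},{"tx":0.66,"ty":0.09,"tz":0,"rx":0,"ry":0,"rz":-0.15},{"tx":0.89,"ty":0.09,"tz":0,"rx":0,"ry":0,"rz":-0.2},{"tx":1.11,"ty":0.09,"tz":0,"rx":0,"ry":0,"rz":-0.25},{"tx":1.33,"ty":0.07,"tz":0,"rx":0,"ry":0,"rz":-0.3},{"tx":1.56,"ty":0.04,"tz":0,"rx":0,"ry":0,"rz":-0.35},{"tx":1.78,"ty":0,"tz":0,"rx":0,"ry":0,"rz":-0.4},{"tx":1.99,"ty":-0.04,"tz":0,"rx":0,"ry":0,"rz":-0.45},{"tx":1.99,"ty":-0.04,"tz":0,"rx":0,"ry":0,"rz":-0.45},{"tx":1.99,"ty":-0.04,"tz":0,"rx":0,"ry":0,"rz":-0.45},{"tx":1.99,"ty":-0.04,"tz":0,"rx":0,"ry":0,"rz":-0.45}]'
python3 -c "
from h import *
st()
p,d=imaging.read_camera('top');cv2.imwrite('pics/top2.png',cv2.resize(p[180:260,190:290],(800,640)[:2] if 0 else (750,600),interpolation=2))"
```

```text
clock: 4.45
ee_pos: [511.6, -8.8, 79.3]
tool_rot: [0.788, 0.615, 0.0, 0.001]
ft_force: [0.5, -0.1, 8.0]
width: 8.6
finger_force: 37.8
t 4.45 ee [511.58  -8.8   79.27] a 1.3258 w 8.6 ff 37.82 F [ 0.52 -0.11  8.01] T [0.018 0.283 0.013] tilt [7.882e-01 6.154e-01 4.000e-04 5.000e-04]
```

View pics/top2.png

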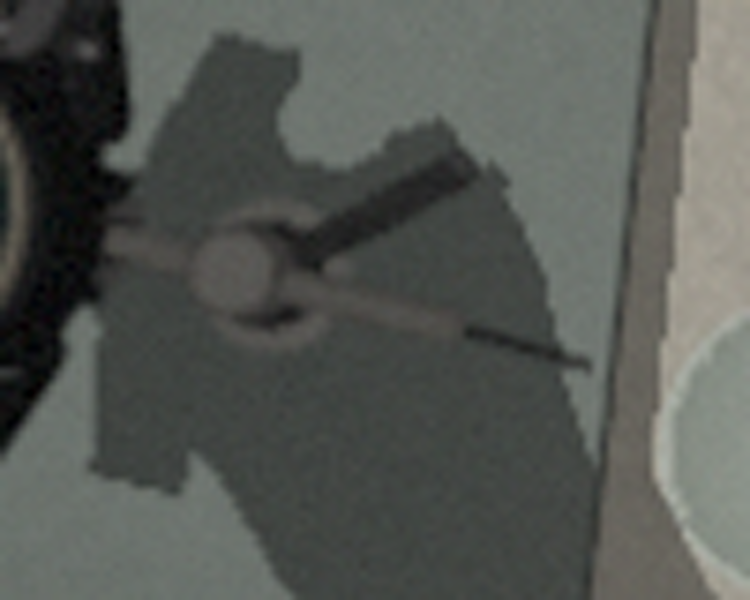

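```bash
python3 - <<'E'
from h import *
f=lambda u,v,z: pix2w("top",(190+(u+.5)/7.5-.5,180+(v+.5)/7.5-.5),z)
ang=lambda v:np.arctan2(v[1],v[0])
b0,b1=f(130,243,96),f(462,325,96); l0,l1=f(467,332,56),f(590,365,56); h=f(235,271,107); n=f(462,165,87)
print(b0,b1,ang(b1-b0),l0,l1,ang(l1-l0),h)
ax=np.array([500.6,-52.2])
print('b tip',ang(b1[:2]-ax),'line',ang(l1[:2]-ax),'nut',ang(n[:2]-ax),np.linalg.norm(b1[:2]-ax))
# subpixel line fit on the original picture
p=cv2.imread('pics/top0.png').astype(float).mean(2)
P0,P1=[x for x in w2pix('top',[l0,l1])]
pts=[]
for x in range(242,268):
    yc=P1[1]+(x-P1[0])*(P1[1]-P0[1])/(P1[0]-P0[0]); ys=np.arange(int(yc)-3,int(yc)+5); w=np.maximum(np.median(p[ys,x])-p[ys,x]-4,0)
    if w.sum()>5: pts.append(pix2w('top',(x,(w*ys).sum()/w.sum()),56)[:2])
pts=np.array(pts);k=np.polyfit(pts[:,1],pts[:,0],1);res=pts[:,0]-np.polyval(k,pts[:,1])
print(len(pts),res.std(),'line ang',np.arctan2(-1,-k[0]),'x at axis y',np.polyval(k,-52.2), ang(pts[-1]-ax))
# bar centreline on original
p=cv2.imread('pics/top0.png').astype(float).mean(2)
E
```

```text
[508.6508937 -22.5084806  96.       ] [ 488.33660566 -108.68072074   96.        ] -1.8023099290935107 [ 486.1828013  -104.48039453   56.        ] [ 477.47450947 -138.27798565   56.        ] -1.822971431851066 [501.56639413 -52.20183027 107.        ]
b tip -1.7846030110250597 line -1.8332563935136406 nut -1.0683805969418154 57.796735684166954
26 0.16818977897841839 line ang -1.8434561230373654 x at axis y 501.3935211111171 -1.8329233905663909
```

```bash
python3 -m inch '[{"tx":0.07,"ty":-0.02,"tz":0,"rx":0,"ry":0,"rz":-0.017},{"tx":0.14,"ty":-0.04,"tz":0,"rx":0,"ry":0,"rz":-0.033},{"tx":0.14,"ty":-0.04,"tz":0,"rx":0,"ry":0,"rz":-0.033},{"tx":0.14,"ty":-0.04,"tz":0,"rx":0,"ry":0,"rz":-0.033}]'
cat > bar.py <<'E'
from h import *
def fit(p,xs,y0,y1,z,sgn,hw):
    p=p.astype(float).mean(2);pts=[]
    for x in xs:
        yc=y0+(x-xs[0])*(y1-y0)/(xs[-1]-xs[0]); ys=np.arange(int(round(yc))-hw,int(round(yc))+hw+1)
        c=p[ys,x]; bg=np.median(np.r_[c[:2],c[-2:]]); w=np.maximum(sgn*(c-bg)-5,0)
        if w.sum()>8: pts.append(pix2w('top',(x,(w*ys).sum()/w.sum()),z)[:2])
    pts=np.array(pts);k=np.polyfit(pts[:,1],pts[:,0],1)
    print(len(pts),'res',np.std(pts[:,0]-np.polyval(k,pts[:,1])).round(2),'ang',np.arctan2(-1,-k[0]).round(4),'x@axis',np.polyval(k,-52.2).round(2))
E
python3 - <<'E'
from bar import *
s,a=st();print(a-np.pi)
p=np.mean([imaging.read_camera('top')[0] for _ in range(4)],0);cv2.imwrite('pics/top3.png',p)
A=w2pix('top',[[501-56*np.cos(1.2975),-52.2-56*np.sin(1.2975),96],[501-16*np.cos(1.2975),-52.2-16*np.sin(1.2975),96]])
print(A)
xs=list(range(int(A[1][0])+1,int(A[0][0])))
m=(A[0][1]-A[1][1])/(A[0][0]-A[1][0])
fit(p,xs,A[1][1]+(xs[0]-A[1][0])*m,A[0][1],96,1,4)
g=p.mean(2);print(g[int(A[1][1])-5:int(A[0][1])+8,xs[0]:xs[-1]+14].round().astype(int))
E
```

```text
clock: 4.9
ee_pos: [512.8, -9.1, 79.3]
tool_rot: [0.798, 0.602, 0.0, 0.0]
ft_force: [-1.2, -0.1, 7.8]
width: 8.0
finger_force: 37.9
t 4.9 ee [512.77  -9.07  79.28] a 1.2931 w 8.03 ff 37.95 F [-1.24 -0.1   7.82] T [0.079 0.303 0.075] tilt [7.982e-01 6.024e-01 3.000e-04 4.000e-04]
-1.8485301933239524
[[249.82313774 224.14447682]
 [230.06401462 218.38425434]]
16 res 2.29 ang -1.8504 x@axis 501.17
[[36 35 37 32 33 41 54 60 65 67 67 68 68 66 67 67 67 67 67 68 66 69 70 68
  69 72 70 70 67 67 86]
 [31 33 36 47 66 67 66 67 67 67 68 68 67 67 66 67 66 68 67 69 68 68 68 70
  70 68 68 67 68 66 66]
 [32 30 65 74 82 78 68 66 68 66 66 66 67 65 68 67 66 68 68 69 67 68 68 68
  69 68 68 68 69 69 69]
 [48 42 74 82 84 77 68 66 66 68 67 67 66 67 68 66 67 69 68 69 67 66 68 67
  70 67 68 68 69 68 69]
 [67 65 72 74 73 72 63 65 65 67 67 68 68 67 66 69 67 66 68 67 67 69 70 67
  69 67 68 66 69 69 71]
 [75 74 71 70 72 70 66 64 63 61 65 66 67 66 66 67 67 68 67 68 68 68 69 67
  68 68 69 67 70 70 71]
 [77 78 79 77 74 74 72 68 66 66 67 64 64 63 66 67 67 68 67 68 67 67 70 66
  68 66 69 70 69 71 70]
 [75 76 78 78 78 
[... 577 characters left out ...]
6 66 68 67 67 68 66 67 67 67 66 67 66 64 67 66 67 66 68 65 68 69 66
  64 60 58 47 37 37 43]
 [64 66 66 67 67 70 68 67 68 67 68 68 67 67 68 67 68 66 66 67 68 67 68 66
  68 67 67 64 60 60 50]
 [66 66 66 66 66 69 66 64 67 66 67 67 67 68 66 66 65 67 67 66 68 67 68 67
  66 68 68 68 67 70 66]
 [64 67 67 68 66 67 67 67 67 68 68 67 68 66 65 67 68 68 67 68 69 66 68 67
  67 67 67 68 68 68 69]
 [66 68 66 67 67 65 66 66 67 67 68 67 68 67 66 67 66 68 67 68 68 69 68 68
  68 67 68 67 68 67 70]
 [67 66 66 66 66 66 66 67 67 67 68 64 70 70 66 67 67 68 68 68 67 67 68 67
  67 67 66 68 69 69 69]][ WARN:0@1.543] global loadsave.cpp:1063 imwrite_ Unsupported depth image for selected encoder is fallbacked to CV_8U.
```

```bash
python3 -m inch '[{"tx":0,"ty":0,"tz":0,"rx":0,"ry":0,"rz":0},{"tx":0,"ty":0,"tz":0,"rx":0,"ry":0,"rz":0},{"tx":0,"ty":0,"tz":0,"rx":0,"ry":0,"rz":0},{"tx":0,"ty":0,"tz":3,"rx":0,"ry":0,"rz":0},{"tx":0,"ty":2,"tz":7,"rx":0,"ry":0,"rz":0},{"tx":0,"ty":6,"tz":12,"rx":0,"ry":0,"rz":0},{"tx":0,"ty":9,"tz":12,"rx":0,"ry":0,"rz":0},{"tx":0,"ty":9,"tz":12,"rx":0,"ry":0,"rz":0}]' -0.1
python3 - <<'E'
from h import *
st()
p=np.mean([imaging.read_camera('top')[0] for _ in range(4)],0).astype(np.uint8);cv2.imwrite('pics/top4.png',p)
cv2.imwrite('pics/top4c.png',cv2.resize(p[180:260,190:290],(750,600),interpolation=2))
E
```

```text
clock: 5.9
ee_pos: [513.2, 86.8, 201.1]
tool_rot: [0.796, 0.605, 0.003, 0.0]
ft_force: [-0.3, -0.2, 0.5]
width: 38.0
finger_force: 0.0
t 5.9 ee [513.21  86.81 201.07] a 1.3004 w 38.0 ff 0.0 F [-0.33 -0.19  0.46] T [ 0.024  0.003 -0.002] tilt [7.960e-01 6.053e-01 3.100e-03 3.000e-04]
```

View pics/top4c.png

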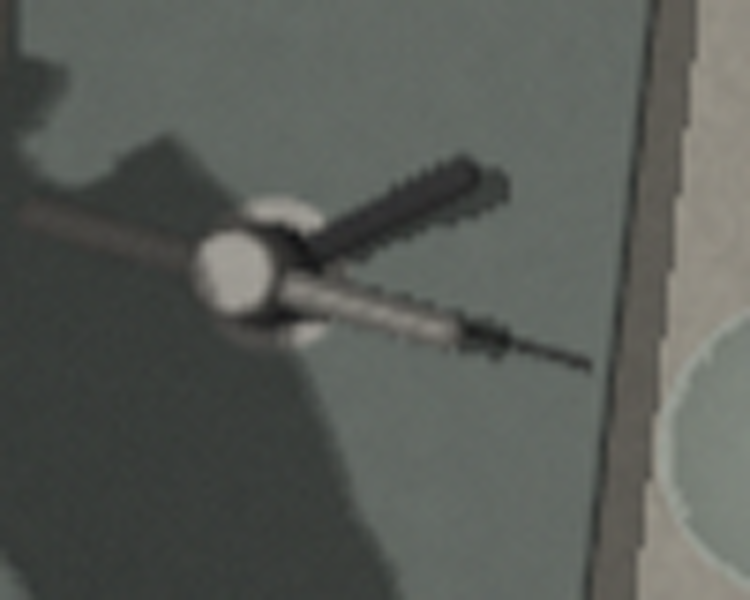

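```bash
cat > ang.py <<'E'
from h import *
from scipy.optimize import minimize
def barang(p,ax0=(501,-52.2),a0=-1.845,z=96,rr=(20,54),L=1):
    """angle of near half by matched filter across bar: bright core"""
    g=cv2.GaussianBlur(p.astype(np.float32).mean(2),(0,0),0.6)
    def prof(a,off,t):
        u=np.array([np.cos(a),np.sin(a)]);n=np.array([-u[1],u[0]])
        r=np.linspace(*rr,40)
        P=np.array(ax0)+np.outer(r,u)+n*(off+t)
        q=w2pix('top',np.c_[P,np.full(len(P),z)]).astype(np.float32)
        return cv2.remap(g,q[:,0][None],q[:,1][None],cv2.INTER_LINEAR).mean()
    best=None
    for a in a0+np.arange(-.08,.081,.005):
        for off in np.arange(-3,3.1,.5):
            s=L*(np.mean([prof(a,off,t) for t in(-1.5,0,1.5)])-.5*(prof(a,off,7)+prof(a,off,-7)))
            if best is None or s>best[0]: best=(s,a,off)
    return best
E
python3 - <<'E'
from ang import *
p=cv2.imread('pics/top4.png')
print('near',barang(p)); print('both',barang(p,rr=(-56,54)));print('far',barang(p,rr=(-56,-20)))
print('line',barang(p,z=56,rr=(66,88),L=-1))
p0=cv2.imread('pics/top0.png');print('line0',barang(p0,z=56,rr=(28,88),L=-1));print('bar0',barang(p0,a0=-1.366),barang(p0,a0=-1.366,rr=(-56,54)))
E
```

```text
near (np.float32(18.35421), np.float64(-1.905), np.float64(2.0))Traceback (most recent call last):
  File "<stdin>", line 3, in <module>
  File "ang.py", line 15, in barang
    s=L*(np.mean([prof(a,off,t) for t in(-1.5,0,1.5)])-.5*(prof(a,off,7)+prof(a,off,-7)))
                  ~~~~^^^^^^^^^
  File "ang.py", line 10, in prof
    q=w2pix('top',np.c_[P,np.full(len(P),z)]).astype(np.float32)
      ~~~~~^^^^^^^^^^^^^^^^^^^^^^^^^^^^^^^^^^
  File "h.py", line 9, in w2pix
    c=imaging.get_calibration(n);E=np.array(c["extrinsics"],float)
ValueError: time passes only in moves, steps and waits
```

```bash
python3 - <<'E'
import re
s=open('h.py').read()
s=s.replace("from bench import manip, imaging, order","from bench import manip, imaging, order\n_C={n:imaging.get_calibration(n) for n in('top',)}").replace('c=imaging.get_calibration(n)','c=_C[n]')
open('h.py','w').write(s)
E
python3 - <<'E'
from ang import *
ang=lambda v:np.arctan2(v[1],v[0])
f=lambda u,v,z: pix2w("top",(190+(u+.5)/7.5-.5,180+(v+.5)/7.5-.5),z)
b0,b1=f(25,211,96),f(460,330,96);print(b0,b1,ang(b1-b0),np.linalg.norm(b1-b0))
p=cv2.imread('pics/top4.png');p0=cv2.imread('pics/top0.png')
print('both',barang(p,rr=(-56,54)))
print('line0',barang(p0,z=56,rr=(28,88),L=-1));print('bar0 both',barang(p0,a0=-1.366,rr=(-56,54)))
E
```

```text
[516.62654777   4.76426655  96.        ] [ 487.03252379 -108.18852673   96.        ] -1.8270400806510483 116.76531918982568
both (np.float32(19.33001), np.float64(-1.845), np.float64(0.0))
line0 (np.float32(24.205086), np.float64(-1.8299999999999998), np.float64(-0.5))
bar0 both (np.float32(30.496513), np.float64(-1.361), np.float64(0.5))
```

```bash
python3 -m inch '[{"tx":0,"ty":-4,"tz":0,"rx":0,"ry":0,"rz":0},{"tx":0,"ty":-9,"tz":0,"rx":0,"ry":0,"rz":0},{"tx":0,"ty":-14,"tz":-2,"rx":0,"ry":0,"rz":0},{"tx":0,"ty":-18,"tz":-5,"rx":0,"ry":0,"rz":0},{"tx":0,"ty":-18,"tz":-6,"rx":0,"ry":0,"rz":0},{"tx":0,"ty":-18,"tz":-7,"rx":0,"ry":0,"rz":0},{"tx":0,"ty":-18,"tz":-10,"rx":0,"ry":0,"rz":0},{"tx":0,"ty":-18,"tz":-12,"rx":0,"ry":0,"rz":0},{"tx":0,"ty":-18,"tz":-13.2,"rx":0,"ry":0,"rz":0},{"tx":0,"ty":-18,"tz":-13.2,"rx":0,"ry":0,"rz":0},{"tx":0,"ty":-18,"tz":-13.2,"rx":0,"ry":0,"rz":0}]' 0.74
cat >> h.py <<'E'
_AX=np.array([501,-52.2]);_es=np.array([np.cos(-1.845),np.sin(-1.845)]);_et=np.array([-_es[1],_es[0]])
def lat():
    s,a=st();v=s['ee_pos'][:2]-_AX;t=v@_et;w=s['width']
    print('s %.2f t %.2f  screw face t %.2f nut face t %.2f Ft %.2f Fs %.2f'%(v@_es,t,t-w/2,t+w/2,s['ft_force'][:2]@_et,s['ft_force'][:2]@_es))
E
python3 -c "
from h import *
lat()"
```

```text
clock: 7.2
ee_pos: [512.9, -98.6, 66.7]
tool_rot: [0.798, 0.603, 0.0, 0.0]
ft_force: [0.5, 0.1, -0.0]
width: 74.1
finger_force: 0.0
t 7.2 ee [512.92 -98.63  66.74] a 1.2938 w 74.09 ff 0.0 F [ 0.52  0.06 -0.05] T [-0.014 -0.011  0.036] tilt [7.979e-01 6.027e-01 3.000e-04 1.000e-04]
s 41.47 t 24.05  screw face t -13.00 nut face t 61.09 Ft 0.48 Fs -0.20
```

```bash
python3 -m inch '[{"tx":0.34,"ty":-0.1,"tz":0,"rx":0,"ry":0,"rz":0},{"tx":0.67,"ty":-0.19,"tz":0,"rx":0,"ry":0,"rz":0},{"tx":0.67,"ty":-0.19,"tz":0,"rx":0,"ry":0,"rz":0},{"tx":0.67,"ty":-0.19,"tz":0,"rx":0,"ry":0,"rz":0}]' 
python3 -c "
from h import *
lat()"
python3 -m inch '[{"tx":0.03,"ty":-0.01,"tz":0,"rx":0,"ry":0,"rz":0},{"tx":0.03,"ty":-0.01,"tz":0,"rx":0,"ry":0,"rz":0}]' >/dev/null
python3 -c "
from h import *
lat()"
```

```text
clock: 7.6
ee_pos: [519.5, -101.4, 66.7]
tool_rot: [0.798, 0.602, 0.0, 0.0]
ft_force: [-0.5, -0.3, 0.3]
width: 74.6
finger_force: 0.0
t 7.6 ee [ 519.46 -101.4    66.71] a 1.2925 w 74.64 ff 0.0 F [-0.52 -0.33  0.32] T [-0.018  0.031 -0.016] tilt [7.984e-01 6.022e-01 3.000e-04 4.000e-04]
s 42.37 t 31.09  screw face t -6.23 nut face t 68.41 Ft -0.41 Fs 0.46
t 7.8 ee [ 519.42 -101.45   66.38] a 1.2926 w 74.18 ff 0.0 F [ 0.12 -0.38 -0.26] T [-0.011  0.046 -0.054] tilt [7.983e-01 6.022e-01 0.000e+00 1.000e-04]
s 42.43 t 31.06  screw face t -6.03 nut face t 68.16 Ft 0.22 Fs 0.33
```

```bash
L='from h import *
lat()'
python3 -m inch '[{"tx":0.03,"ty":-0.01,"tz":0,"rx":0,"ry":0,"rz":0},{"tx":0.03,"ty":-0.01,"tz":0,"rx":0,"ry":0,"rz":0}]' >/dev/null; python3 -c "$L" | cut -c1-170
python3 -m inch '[{"tx":0.03,"ty":-0.01,"tz":0,"rx":0,"ry":0,"rz":0},{"tx":0.03,"ty":-0.01,"tz":0,"rx":0,"ry":0,"rz":0}]' >/dev/null; python3 -c "$L"| cut -c1-170
python3 -m inch '[{"tx":0.03,"ty":-0.01,"tz":0,"rx":0,"ry":0,"rz":0},{"tx":0.03,"ty":-0.01,"tz":0,"rx":0,"ry":0,"rz":0}]' >/dev/null; python3 -c "$L"| cut -c1-170
```

```text
t 8.0 ee [ 519.7  -101.45   66.29] a 1.2927 w 74.37 ff 0.0 F [-0.43 -0.21  0.4 ] T [ 0.028 -0.028 -0.002] tilt [0.7983 0.6023 0.     0.    ]
s 42.35 t 31.34  screw face t -5.85 nut face t 68.52 Ft -0.36 Fs 0.31
t 8.2 ee [ 520.03 -101.55   66.27] a 1.2928 w 74.35 ff 0.0 F [ 0.08  0.22 -0.2 ] T [ 0.045 -0.024 -0.037] tilt [0.7983 0.6023 0.     0.    ]
s 42.35 t 31.68  screw face t -5.50 nut face t 68.86 Ft 0.02 Fs -0.23
t 8.4 ee [ 520.33 -101.65   66.28] a 1.2928 w 74.43 ff 0.0 F [ 0.17  0.35 -0.04] T [-0.039 -0.007 -0.008] tilt [0.7983 0.6023 0.     0.    ]
s 42.37 t 31.99  screw face t -5.22 nut face t 69.21 Ft 0.06 Fs -0.38
```

```bash
L='from h import *
lat()'
python3 -m inch '[{"tx":0.03,"ty":-0.01,"tz":0,"rx":0,"ry":0,"rz":0},{"tx":0.03,"ty":-0.01,"tz":0,"rx":0,"ry":0,"rz":0}]' >/dev/null; python3 -c "$L" | cut -c1-170
python3 -m inch '[{"tx":0.03,"ty":-0.01,"tz":0,"rx":0,"ry":0,"rz":0},{"tx":0.03,"ty":-0.01,"tz":0,"rx":0,"ry":0,"rz":0}]' >/dev/null; python3 -c "$L"| cut -c1-170
```

```text
t 8.6 ee [ 520.48 -101.73   66.24] a 1.2927 w 74.36 ff 0.14 F [ 0.25  0.83 -0.53] T [ 0.052  0.128 -0.009] tilt [ 7.983e-01  6.023e-01 -1.000e-04 -1.000e-04]
s 42.41 t 32.17  screw face t -5.01 nut face t 69.35 Ft 0.02 Fs -0.87
t 8.8 ee [ 520.53 -101.74   66.2 ] a 1.2928 w 74.23 ff 0.69 F [-1.25  0.6   0.61] T [ 0.141  0.264 -0.008] tilt [ 7.983e-01  6.023e-01 -3.000e-04 -3.000e-04]
s 42.40 t 32.22  screw face t -4.90 nut face t 69.33 Ft -1.36 Fs -0.24
```

```bash
L='from h import *
lat()'
python3 -m inch '[{"tx":-0.35,"ty":0.1,"tz":0,"rx":0,"ry":0,"rz":0},{"tx":-0.69,"ty":0.19,"tz":0,"rx":0,"ry":0,"rz":0},{"tx":-0.69,"ty":0.19,"tz":0,"rx":0,"ry":0,"rz":0}]' >/dev/null
python3 -m inch '[{"tx":0,"ty":0,"tz":0,"rx":0,"ry":0,"rz":0},{"tx":0,"ty":0,"tz":0,"rx":0,"ry":0,"rz":0},{"tx":0,"ty":0,"tz":0,"rx":0,"ry":0,"rz":0},{"tx":0,"ty":0,"tz":0,"rx":0,"ry":0,"rz":0}]' 0.406 >/dev/null; python3 -c "$L"
python3 - <<'E'
from bench import imaging
import cv2
p,_=imaging.read_camera('top');q,_=imaging.read_camera('scene')
cv2.imwrite('pics/s5.png',cv2.hconcat([cv2.resize(p[160:260,190:290],(400,400),interpolation=2),cv2.resize(q[140:240,350:450],(400,400),interpolation=2)]))
E
```

```text
t 9.5 ee [513.7  -99.92  66.21] a 1.2927 w 60.17 ff 0.97 F [-1.99 -0.21  2.33] T [ 0.086  0.442 -0.01 ] tilt [ 7.983e-01  6.023e-01 -3.000e-04 -2.000e-04]
s 42.50 t 25.14  screw face t -4.94 nut face t 55.23 Ft -1.86 Fs 0.74
```

View pics/s5.png

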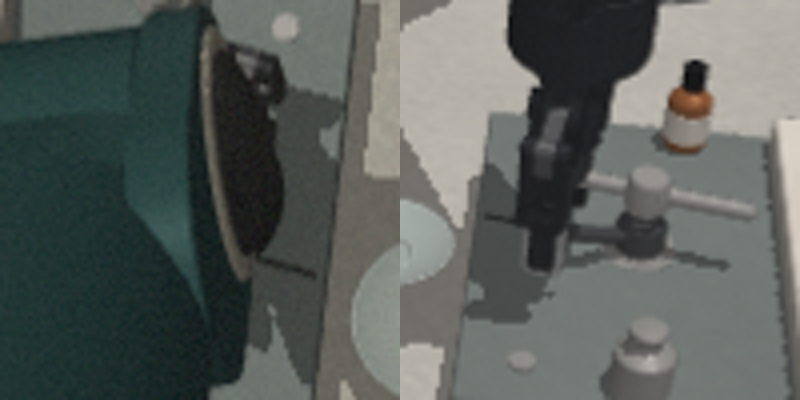

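```bash
cat > ck.py <<'E'
from h import *
import sys
lim=float(sys.argv[1]) if len(sys.argv)>1 else 10
s=manip.observe();v=s['ee_pos'][:2]-_AX if 0 else s['ee_pos'][:2]-np.array([501,-52.2])
es=np.array([np.cos(-1.845),np.sin(-1.845)]);et=np.array([-es[1],es[0]])
t=v@et;w=s['width'];F=s['ft_force'][:2]@et;ff=s['finger_force']
print('%.2f w %.2f scr %.2f nut %.2f ff %.2f Ft %.2f Tx %.2f Tz %.2f z %.1f Fz %.1f'%(s['clock'],w,t-w/2,t+w/2,ff,F,s['wrist_torque'][:2]@es,s['wrist_torque'][2],s['ee_pos'][2],s['ft_force'][2]))
sys.exit(ff>lim or abs(F)>4)
E
R='python3 ck.py'
python3 -m inch '[{"tx":-0.034,"ty":0.009,"tz":0,"rx":0,"ry":0,"rz":0},{"tx":-0.034,"ty":0.009,"tz":0,"rx":0,"ry":0,"rz":0}]' 0.39 >/dev/null; $R &&
python3 -m inch '[{"tx":-0.034,"ty":0.009,"tz":0,"rx":0,"ry":0,"rz":0},{"tx":-0.034,"ty":0.009,"tz":0,"rx":0,"ry":0,"rz":0}]' 0.374 >/dev/null; $R &&
python3 -m inch '[{"tx":-0.034,"ty":0.009,"tz":0,"rx":0,"ry":0,"rz":0},{"tx":-0.034,"ty":0.009,"tz":0,"rx":0,"ry":0,"rz":0}]' 0.357 >/dev/null; $R &&
python3 -m inch '[{"tx":-0.034,"ty":0.009,"tz":0,"rx":0,"ry":0,"rz":0},{"tx":-0.034,"ty":0.009,"tz":0,"rx":0,"ry":0,"rz":0}]' 0.341 >/dev/null; $R
```

```text
9.80 w 59.52 scr -4.90 nut 54.62 ff 1.20 Ft -2.79 Tx -0.52 Tz 0.03 z 66.2 Fz 1.3
9.80 w 59.52 scr -4.90 nut 54.62 ff 1.20 Ft -2.79 Tx -0.52 Tz 0.03 z 66.2 Fz 1.3
9.80 w 59.52 scr -4.90 nut 54.62 ff 1.20 Ft -2.79 Tx -0.52 Tz 0.03 z 66.2 Fz 1.3
9.80 w 59.52 scr -4.90 nut 54.62 ff 1.20 Ft -2.79 Tx -0.52 Tz 0.03 z 66.2 Fz 1.3False
False
False
False
```

```bash
sed -i 's/sys.exit(/sys.exit(int(/; s/abs(F)>4)/abs(F)>4))/' ck.py
R='python3 ck.py'
python3 -m inch '[{"tx":-0.055,"ty":0.015,"tz":0,"rx":0,"ry":0,"rz":0},{"tx":-0.055,"ty":0.015,"tz":0,"rx":0,"ry":0,"rz":0}]' 0.374 >/dev/null; $R &&
python3 -m inch '[{"tx":-0.034,"ty":0.009,"tz":0,"rx":0,"ry":0,"rz":0},{"tx":-0.034,"ty":0.009,"tz":0,"rx":0,"ry":0,"rz":0}]' 0.357 >/dev/null && $R &&
python3 -m inch '[{"tx":-0.034,"ty":0.009,"tz":0,"rx":0,"ry":0,"rz":0},{"tx":-0.034,"ty":0.009,"tz":0,"rx":0,"ry":0,"rz":0}]' 0.341 >/dev/null && $R &&
python3 -m inch '[{"tx":-0.034,"ty":0.009,"tz":0,"rx":0,"ry":0,"rz":0},{"tx":-0.034,"ty":0.009,"tz":0,"rx":0,"ry":0,"rz":0}]' 0.325 >/dev/null && $R &&
python3 -m inch '[{"tx":-0.034,"ty":0.009,"tz":0,"rx":0,"ry":0,"rz":0},{"tx":-0.034,"ty":0.009,"tz":0,"rx":0,"ry":0,"rz":0}]' 0.308 >/dev/null && $R
```

```text
10.00 w 58.87 scr -4.90 nut 53.96 ff 0.93 Ft -1.68 Tx -0.38 Tz 0.01 z 66.3 Fz 0.8
10.20 w 57.77 scr -4.68 nut 53.09 ff 0.97 Ft -2.15 Tx -0.42 Tz 0.02 z 66.3 Fz 1.1
10.40 w 57.31 scr -4.81 nut 52.51 ff 0.96 Ft -1.74 Tx -0.41 Tz 0.01 z 66.3 Fz 0.6
10.60 w 56.63 scr -4.78 nut 51.85 ff 0.94 Ft -0.87 Tx -0.36 Tz 0.02 z 66.3 Fz 1.1
10.80 w 55.94 scr -4.80 nut 51.14 ff 0.93 Ft -2.65 Tx -0.37 Tz -0.02 z 66.3 Fz 0.9
```

```bash

R='python3 ck.py'
python3 -m inch '[{"tx":-0.036,"ty":0.01,"tz":0,"rx":0,"ry":0,"rz":0},{"tx":-0.036,"ty":0.01,"tz":0,"rx":0,"ry":0,"rz":0}]' 0.292 >/dev/null; $R &&
python3 -m inch '[{"tx":-0.034,"ty":0.009,"tz":0,"rx":0,"ry":0,"rz":0},{"tx":-0.034,"ty":0.009,"tz":0,"rx":0,"ry":0,"rz":0}]' 0.275 >/dev/null && $R &&
python3 -m inch '[{"tx":-0.034,"ty":0.009,"tz":0,"rx":0,"ry":0,"rz":0},{"tx":-0.034,"ty":0.009,"tz":0,"rx":0,"ry":0,"rz":0}]' 0.259 >/dev/null && $R &&
python3 -m inch '[{"tx":-0.034,"ty":0.009,"tz":0,"rx":0,"ry":0,"rz":0},{"tx":-0.034,"ty":0.009,"tz":0,"rx":0,"ry":0,"rz":0}]' 0.243 >/dev/null && $R &&
python3 -m inch '[{"tx":-0.034,"ty":0.009,"tz":0,"rx":0,"ry":0,"rz":0},{"tx":-0.034,"ty":0.009,"tz":0,"rx":0,"ry":0,"rz":0}]' 0.226 >/dev/null && $R
```

```text
11.00 w 55.09 scr -4.72 nut 50.37 ff 0.85 Ft -1.29 Tx -0.37 Tz 0.06 z 66.3 Fz 0.2
11.20 w 54.45 scr -4.76 nut 49.69 ff 0.82 Ft -1.64 Tx -0.32 Tz -0.01 z 66.3 Fz -0.0
11.40 w 53.98 scr -4.88 nut 49.10 ff 0.78 Ft -1.36 Tx -0.38 Tz 0.03 z 66.3 Fz 0.9
11.60 w 52.99 scr -4.71 nut 48.29 ff 0.72 Ft -2.16 Tx -0.26 Tz 0.02 z 66.3 Fz 0.8
11.80 w 52.39 scr -4.77 nut 47.62 ff 0.70 Ft -1.37 Tx -0.29 Tz -0.02 z 66.3 Fz 0.2
```

```bash

R='python3 ck.py'
python3 -m inch '[{"tx":-0.034,"ty":0.009,"tz":0,"rx":0,"ry":0,"rz":0},{"tx":-0.034,"ty":0.009,"tz":0,"rx":0,"ry":0,"rz":0}]' 0.21 >/dev/null; $R &&
python3 -m inch '[{"tx":-0.034,"ty":0.009,"tz":0,"rx":0,"ry":0,"rz":0},{"tx":-0.034,"ty":0.009,"tz":0,"rx":0,"ry":0,"rz":0}]' 0.194 >/dev/null && $R &&
python3 -m inch '[{"tx":-0.034,"ty":0.009,"tz":0,"rx":0,"ry":0,"rz":0},{"tx":-0.034,"ty":0.009,"tz":0,"rx":0,"ry":0,"rz":0}]' 0.177 >/dev/null && $R &&
python3 -m inch '[{"tx":-0.034,"ty":0.009,"tz":0,"rx":0,"ry":0,"rz":0},{"tx":-0.034,"ty":0.009,"tz":0,"rx":0,"ry":0,"rz":0}]' 0.161 >/dev/null && $R &&
python3 -m inch '[{"tx":-0.034,"ty":0.009,"tz":0,"rx":0,"ry":0,"rz":0},{"tx":-0.034,"ty":0.009,"tz":0,"rx":0,"ry":0,"rz":0}]' 0.145 >/dev/null && $R
```

```text
12.00 w 52.01 scr -4.94 nut 47.07 ff 0.65 Ft -1.09 Tx -0.27 Tz 0.04 z 66.3 Fz -0.6
12.20 w 50.88 scr -4.73 nut 46.16 ff 0.61 Ft -0.78 Tx -0.23 Tz -0.01 z 66.3 Fz 0.0
12.40 w 50.04 scr -4.65 nut 45.39 ff 0.59 Ft -1.16 Tx -0.28 Tz 0.00 z 66.3 Fz 0.2
12.60 w 49.45 scr -4.67 nut 44.77 ff 1.90 Ft -0.42 Tx -0.19 Tz -0.04 z 66.3 Fz 0.1
12.80 w 48.81 scr -4.58 nut 44.24 ff 4.45 Ft -0.18 Tx -0.21 Tz 0.02 z 66.5 Fz 2.7
```

```bash

R='python3 ck.py'
python3 -m inch '[{"tx":-0.034,"ty":0.009,"tz":0,"rx":0,"ry":0,"rz":0},{"tx":-0.034,"ty":0.009,"tz":0,"rx":0,"ry":0,"rz":0}]' 0.128 >/dev/null; $R &&
python3 -m inch '[{"tx":-0.034,"ty":0.009,"tz":0,"rx":0,"ry":0,"rz":0},{"tx":-0.034,"ty":0.009,"tz":0,"rx":0,"ry":0,"rz":0}]' 0.112 >/dev/null && $R &&
python3 -m inch '[{"tx":-0.034,"ty":0.009,"tz":0,"rx":0,"ry":0,"rz":0},{"tx":-0.034,"ty":0.009,"tz":0,"rx":0,"ry":0,"rz":0}]' 0.096 >/dev/null && $R &&
python3 -m inch '[{"tx":-0.034,"ty":0.009,"tz":0,"rx":0,"ry":0,"rz":0},{"tx":-0.034,"ty":0.009,"tz":0,"rx":0,"ry":0,"rz":0}]' 0.079 >/dev/null && $R &&
python3 -m inch '[{"tx":-0.034,"ty":0.009,"tz":0,"rx":0,"ry":0,"rz":0},{"tx":-0.034,"ty":0.009,"tz":0,"rx":0,"ry":0,"rz":0}]' 0.063 >/dev/null && $R
```

```text
13.00 w 48.13 scr -4.49 nut 43.64 ff 7.74 Ft -1.32 Tx -0.19 Tz -0.03 z 66.6 Fz 4.6
13.20 w 47.57 scr -4.41 nut 43.16 ff 10.95 Ft -2.13 Tx -0.10 Tz 0.01 z 66.7 Fz 5.5
```

```bash

R='python3 ck.py 13'
python3 -m inch '[{"tx":-0.044,"ty":0.012,"tz":0,"rx":0,"ry":0,"rz":0},{"tx":-0.044,"ty":0.012,"tz":0,"rx":0,"ry":0,"rz":0}]' 0.096 >/dev/null; $R &&
python3 -m inch '[{"tx":-0.044,"ty":0.012,"tz":0,"rx":0,"ry":0,"rz":0},{"tx":-0.044,"ty":0.012,"tz":0,"rx":0,"ry":0,"rz":0}]' 0.079 >/dev/null && $R
```

```text
13.40 w 47.04 scr -4.28 nut 42.76 ff 12.29 Ft -1.37 Tx -0.02 Tz -0.05 z 66.9 Fz 5.4
13.60 w 46.25 scr -3.97 nut 42.28 ff 13.21 Ft -0.49 Tx 0.12 Tz -0.10 z 67.0 Fz 5.8
```

```bash
python3 -m inch '[{"tx":0,"ty":0,"tz":0,"rx":0,"ry":0,"rz":0},{"tx":0,"ty":0,"tz":0,"rx":0,"ry":0,"rz":0},{"tx":0,"ty":0,"tz":0,"rx":0,"ry":0,"rz":0},{"tx":0,"ty":0,"tz":4,"rx":0,"ry":0,"rz":0},{"tx":0,"ty":0,"tz":9,"rx":0,"ry":0,"rz":0},{"tx":-0.17,"ty":5.3,"tz":12,"rx":0,"ry":0,"rz":0.17},{"tx":-0.17,"ty":10.3,"tz":12,"rx":0,"ry":0,"rz":0.17},{"tx":-0.17,"ty":15.3,"tz":12,"rx":0,"ry":0,"rz":0.17},{"tx":-0.17,"ty":18.3,"tz":12,"rx":0,"ry":0,"rz":0.17},{"tx":-0.17,"ty":18.3,"tz":12,"rx":0,"ry":0,"rz":0.17}]' 0.33
python3 - <<'E'
from ang import *
p=np.mean([imaging.read_camera('top')[0] for _ in range(4)],0).astype(np.uint8);cv2.imwrite('pics/top6.png',p)
cv2.imwrite('pics/top6c.png',cv2.resize(p[180:260,190:290],(750,600),interpolation=2))
print('both',barang(p,rr=(-56,54)))
E
```

```text
clock: 14.6
ee_pos: [504.2, 91.8, 186.8]
tool_rot: [0.741, 0.672, 0.001, -0.001]
ft_force: [-1.2, -0.3, -0.3]
width: 56.9
finger_force: 0.0
both (np.float32(20.251839), np.float64(-1.8299999999999998), np.float64(0.0))
```

View pics/top6c.png

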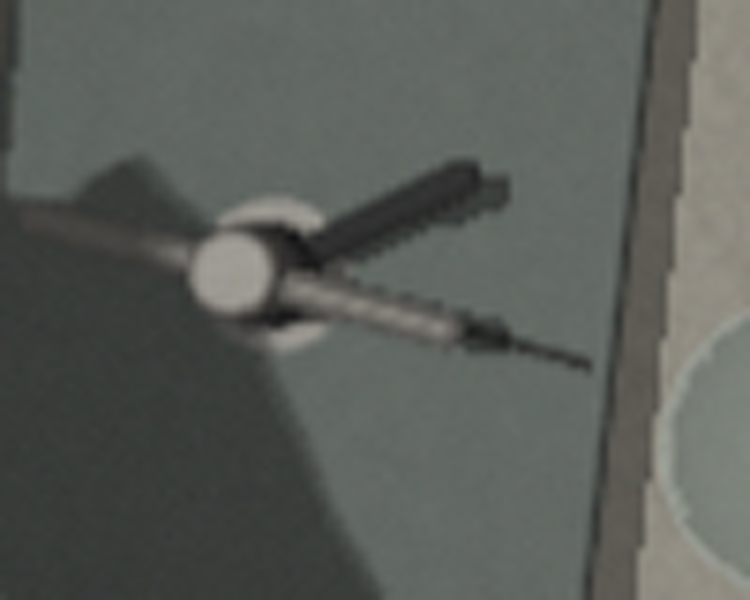

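```bash
python3 -m inch '[{"tx":0,"ty":-5,"tz":0,"rx":0,"ry":0,"rz":0.13},{"tx":0,"ty":-10,"tz":0,"rx":0,"ry":0,"rz":0.13},{"tx":0,"ty":-15,"tz":-2,"rx":0,"ry":0,"rz":0.13},{"tx":0,"ty":-17.9,"tz":-4,"rx":0,"ry":0,"rz":0.13},{"tx":0,"ty":-17.9,"tz":-6,"rx":0,"ry":0,"rz":0.13},{"tx":0,"ty":-17.9,"tz":-7,"rx":0,"ry":0,"rz":0.13},{"tx":0,"ty":-17.9,"tz":-10,"rx":0,"ry":0,"rz":0.13},{"tx":0,"ty":-17.9,"tz":-12,"rx":0,"ry":0,"rz":0.13},{"tx":0,"ty":-17.9,"tz":-12,"rx":0,"ry":0,"rz":0.13},{"tx":0,"ty":-17.9,"tz":-12,"rx":0,"ry":0,"rz":0.13}]' 0.4
cat > ck.py <<'E'
from h import *
import sys
lim=float(sys.argv[1]) if len(sys.argv)>1 else 10
s=manip.observe();v=s['ee_pos'][:2]-np.array([501,-52.2]);q=s['tool_rot'];a=2*np.arctan2(q[1],q[0])
es=-np.array([np.cos(a),np.sin(a)]);et=np.array([-es[1],es[0]])
t=v@et;w=s['width'];F=s['ft_force'][:2]@et;ff=s['finger_force'];so=v@es+11
b=a-np.pi+1.845  # tool dir relative to line, ccw +
lo=np.arctan2(-(t-w/2)-5.2,so)-b; hi=np.arctan2(t+w/2-5.4,so)+b
print('%.2f a %.3f w %.2f s %.1f scr %.2f nut %.2f ff %.2f Ft %.2f Tz %.2f z %.1f Fz %.1f | screw %.3f nut %.3f'%(s['clock'],a,w,v@es,t-w/2,t+w/2,ff,F,s['wrist_torque'][2],s['ee_pos'][2],s['ft_force'][2],lo,hi))
sys.exit(int(ff>lim or abs(F)>4))
E
python3 ck.py
```

```text
clock: 15.8
ee_pos: [505.3, -93.7, 66.7]
tool_rot: [0.699, 0.715, 0.0, -0.0]
ft_force: [1.1, 0.1, -0.0]
width: 59.7
finger_force: 0.0
15.80 a 1.593 w 59.67 s 41.6 scr -26.47 nut 33.19 ff 0.00 Ft 1.11 Tz 0.02 z 66.7 Fz -0.0 | screw 0.088 nut 0.783
```

```bash
R='python3 ck.py 10'
python3 -m inch '[{"tx":0.1,"ty":0,"tz":0,"rx":0,"ry":0,"rz":0},{"tx":0.15,"ty":0,"tz":0,"rx":0,"ry":0,"rz":0},{"tx":0.15,"ty":0,"tz":0,"rx":0,"ry":0,"rz":0}]' 0.26 >/dev/null; $R &&
python3 -m inch '[{"tx":0.03,"ty":0,"tz":0,"rx":0,"ry":0,"rz":0},{"tx":0.03,"ty":0,"tz":0,"rx":0,"ry":0,"rz":0}]' >/dev/null && $R && 
python3 -m inch '[{"tx":0.03,"ty":0,"tz":0,"rx":0,"ry":0,"rz":0},{"tx":0.03,"ty":0,"tz":0,"rx":0,"ry":0,"rz":0}]' >/dev/null && $R
```

```text
16.10 a 1.593 w 53.99 s 42.1 scr -21.59 nut 32.40 ff 0.00 Ft -0.21 Tz -0.02 z 67.2 Fz 0.6 | screw 0.003 nut 0.767
16.30 a 1.593 w 53.95 s 42.0 scr -21.86 nut 32.08 ff 0.00 Ft 0.13 Tz 0.01 z 66.6 Fz 0.2 | screw 0.008 nut 0.762
16.50 a 1.593 w 53.74 s 42.0 scr -21.63 nut 32.11 ff 0.00 Ft 0.19 Tz -0.01 z 66.3 Fz -0.4 | screw 0.005 nut 0.763
```

```bash
R='python3 ck.py 10'
python3 -m inch '[{"tx":0.04,"ty":0,"tz":0,"rx":0,"ry":0,"rz":0},{"tx":0.04,"ty":0,"tz":0,"rx":0,"ry":0,"rz":0}]' >/dev/null; $R && 
python3 -m inch '[{"tx":0.03,"ty":0,"tz":0,"rx":0,"ry":0,"rz":0},{"tx":0.03,"ty":0,"tz":0,"rx":0,"ry":0,"rz":0}]' >/dev/null && $R
```

```text
16.70 a 1.593 w 54.00 s 41.9 scr -21.31 nut 32.69 ff 0.00 Ft 0.57 Tz -0.03 z 66.3 Fz 1.3 | screw -0.001 nut 0.772
16.90 a 1.593 w 53.84 s 41.9 scr -20.95 nut 32.89 ff 0.00 Ft -0.45 Tz 0.03 z 66.3 Fz -0.7 | screw -0.007 nut 0.775
```

```bash
R='python3 ck.py 11'
python3 -m inch '[{"tx":-0.07,"ty":0,"tz":0,"rx":0,"ry":0,"rz":0},{"tx":-0.07,"ty":0,"tz":0,"rx":0,"ry":0,"rz":0}]' 0.227 >/dev/null; $R && 
python3 -m inch '[{"tx":-0.07,"ty":0,"tz":0,"rx":0,"ry":0,"rz":0},{"tx":-0.07,"ty":0,"tz":0,"rx":0,"ry":0,"rz":0}]' 0.194 >/dev/null && $R && 
python3 -m inch '[{"tx":-0.07,"ty":0,"tz":0,"rx":0,"ry":0,"rz":0},{"tx":-0.07,"ty":0,"tz":0,"rx":0,"ry":0,"rz":0}]' 0.161 >/dev/null && $R && 
python3 -m inch '[{"tx":-0.035,"ty":0,"tz":0,"rx":0,"ry":0,"rz":0},{"tx":-0.035,"ty":0,"tz":0,"rx":0,"ry":0,"rz":0}]' 0.145 >/dev/null && $R && 
python3 -m inch '[{"tx":-0.035,"ty":0,"tz":0,"rx":0,"ry":0,"rz":0},{"tx":-0.035,"ty":0,"tz":0,"rx":0,"ry":0,"rz":0}]' 0.128 >/dev/null && $R && 
python3 -m inch '[{"tx":-0.035,"ty":0,"tz":0,"rx":0,"ry":0,"rz":0},{"tx":-0.035,"ty":0,"tz":0,"rx":0,"ry":0,"rz":0}]' 0.112 >/dev/null && $R && 
python3 -m inch '[{"tx":-0.035,"ty":0,"tz":0,"rx":0,"ry":0,"rz":0},{"tx":-0.035,"ty":0,"tz":0,"rx":0,"ry":0,"rz":0}]' 0.096 >/dev/null && $R
```

```text
17.10 a 1.593 w 52.68 s 41.9 scr -21.23 nut 31.45 ff 0.00 Ft -0.90 Tz -0.02 z 66.3 Fz 0.4 | screw -0.002 nut 0.753
17.30 a 1.593 w 50.86 s 42.0 scr -20.94 nut 29.92 ff 0.04 Ft 0.27 Tz -0.05 z 66.3 Fz -0.0 | screw -0.007 nut 0.730
17.50 a 1.593 w 49.68 s 42.0 scr -20.38 nut 29.30 ff 0.81 Ft 1.44 Tz 0.05 z 66.5 Fz -0.1 | screw -0.017 nut 0.720
17.70 a 1.593 w 48.69 s 42.0 scr -19.91 nut 28.77 ff 1.49 Ft 3.65 Tz 0.03 z 66.7 Fz 1.4 | screw -0.025 nut 0.712
17.90 a 1.593 w 48.31 s 42.0 scr -20.01 nut 28.30 ff 2.12 Ft 4.87 Tz -0.03 z 66.7 Fz 2.1 | screw -0.024 nut 0.704
```

```bash
sed -i 's/abs(F)>4/abs(F)>6/' ck.py; R='python3 ck.py 11'
python3 -m inch '[{"tx":0,"ty":0,"tz":0,"rx":0,"ry":0,"rz":0},{"tx":0,"ty":0,"tz":0,"rx":0,"ry":0,"rz":0}]' 0.112 >/dev/null; $R && 
python3 -m inch '[{"tx":0,"ty":0,"tz":0,"rx":0,"ry":0,"rz":0},{"tx":0,"ty":0,"tz":0,"rx":0,"ry":0,"rz":0}]' 0.096 >/dev/null && $R
```

```text
18.10 a 1.593 w 47.47 s 42.1 scr -19.78 nut 27.69 ff 3.70 Ft 5.08 Tz -0.02 z 66.7 Fz 2.2 | screw -0.028 nut 0.693
18.30 a 1.593 w 46.92 s 42.1 scr -19.61 nut 27.31 ff 5.90 Ft 3.75 Tz -0.04 z 66.8 Fz 5.6 | screw -0.031 nut 0.687
```

```bash
R='python3 ck.py 12'
python3 -m inch '[{"tx":-0.015,"ty":0,"tz":0,"rx":0,"ry":0,"rz":0},{"tx":-0.015,"ty":0,"tz":0,"rx":0,"ry":0,"rz":0}]' 0.079 >/dev/null; $R && 
python3 -m inch '[{"tx":-0.02,"ty":0,"tz":0,"rx":0,"ry":0,"rz":0},{"tx":-0.02,"ty":0,"tz":0,"rx":0,"ry":0,"rz":0}]' 0.063 >/dev/null && $R &&
python3 -m inch '[{"tx":-0.03,"ty":0,"tz":0,"rx":0,"ry":0,"rz":0},{"tx":-0.03,"ty":0,"tz":0,"rx":0,"ry":0,"rz":0}]' 0.047 >/dev/null && $R &&
python3 -m inch '[{"tx":-0.035,"ty":0,"tz":0,"rx":0,"ry":0,"rz":0},{"tx":-0.035,"ty":0,"tz":0,"rx":0,"ry":0,"rz":0}]' 0.031 >/dev/null && $R
```

```text
18.50 a 1.593 w 46.55 s 42.1 scr -19.77 nut 26.78 ff 5.93 Ft 3.68 Tz 0.00 z 66.8 Fz 6.8 | screw -0.028 nut 0.679
18.70 a 1.593 w 45.66 s 42.1 scr -19.64 nut 26.02 ff 5.80 Ft 3.84 Tz -0.01 z 66.8 Fz 6.4 | screw -0.030 nut 0.667
18.90 a 1.593 w 44.99 s 42.1 scr -19.71 nut 25.29 ff 5.71 Ft 2.74 Tz -0.07 z 66.7 Fz 5.6 | screw -0.029 nut 0.654
19.10 a 1.593 w 44.34 s 42.1 scr -19.72 nut 24.62 ff 5.64 Ft 3.53 Tz -0.04 z 66.7 Fz 4.5 | screw -0.029 nut 0.643
```

```bash
R='python3 ck.py 7.2'
python3 -m inch '[{"tx":-0.05,"ty":0,"tz":0,"rx":0,"ry":0,"rz":0},{"tx":-0.05,"ty":0,"tz":0,"rx":0,"ry":0,"rz":0}]' 0.008 >/dev/null; $R && 
python3 -m inch '[{"tx":-0.05,"ty":0,"tz":0,"rx":0,"ry":0,"rz":0},{"tx":-0.05,"ty":0,"tz":0,"rx":0,"ry":0,"rz":0}]' -0.016 >/dev/null && $R &&
python3 -m inch '[{"tx":-0.05,"ty":0,"tz":0,"rx":0,"ry":0,"rz":0},{"tx":-0.05,"ty":0,"tz":0,"rx":0,"ry":0,"rz":0}]' -0.039 >/dev/null && $R &&
python3 -m inch '[{"tx":-0.05,"ty":0,"tz":0,"rx":0,"ry":0,"rz":0},{"tx":-0.05,"ty":0,"tz":0,"rx":0,"ry":0,"rz":0}]' -0.062 >/dev/null && $R &&
python3 -m inch '[{"tx":-0.05,"ty":0,"tz":0,"rx":0,"ry":0,"rz":0},{"tx":-0.05,"ty":0,"tz":0,"rx":0,"ry":0,"rz":0}]' -0.086 >/dev/null && $R &&
python3 -m inch '[{"tx":-0.05,"ty":0,"tz":0,"rx":0,"ry":0,"rz":0},{"tx":-0.05,"ty":0,"tz":0,"rx":0,"ry":0,"rz":0}]' -0.109 >/dev/null && $R
```

```text
19.30 a 1.593 w 43.14 s 42.1 scr -19.59 nut 23.55 ff 5.75 Ft 3.90 Tz -0.01 z 66.8 Fz 5.9 | screw -0.031 nut 0.625
19.50 a 1.592 w 41.82 s 42.2 scr -19.44 nut 22.39 ff 5.77 Ft 4.07 Tz -0.04 z 66.7 Fz 6.4 | screw -0.034 nut 0.605
19.70 a 1.592 w 41.29 s 42.2 scr -19.66 nut 21.63 ff 5.88 Ft 2.60 Tz -0.03 z 66.8 Fz 5.9 | screw -0.031 nut 0.592
19.90 a 1.592 w 40.22 s 42.3 scr -19.60 nut 20.62 ff 5.81 Ft 3.85 Tz -0.04 z 66.7 Fz 5.3 | screw -0.032 nut 0.574
20.10 a 1.592 w 39.18 s 42.3 scr -19.58 nut 19.60 ff 5.94 Ft 3.44 Tz -0.01 z 66.8 Fz 6.5 | screw -0.032 nut 0.556
20.30 a 1.592 w 38.41 s 42.4 scr -19.71 nut 18.70 ff 5.85 Ft 4.67 Tz 0.00 z 66.7 Fz 5.0 | screw -0.030 nut 0.540
```

```bash
python3 -m inch '[{"tx":0,"ty":0,"tz":0,"rx":0,"ry":0,"rz":0},{"tx":0,"ty":0,"tz":0,"rx":0,"ry":0,"rz":0},{"tx":0,"ty":0,"tz":4,"rx":0,"ry":0,"rz":0},{"tx":0,"ty":0,"tz":9,"rx":0,"ry":0,"rz":0},{"tx":0,"ty":5,"tz":12,"rx":0,"ry":0,"rz":-0.13},{"tx":0,"ty":10,"tz":12,"rx":0,"ry":0,"rz":-0.13},{"tx":0,"ty":15,"tz":12,"rx":0,"ry":0,"rz":-0.13},{"tx":0,"ty":18,"tz":12,"rx":0,"ry":0,"rz":-0.13},{"tx":0,"ty":18,"tz":12,"rx":0,"ry":0,"rz":-0.13}]' 0.15 | head -2
sed -i 's/np.arange(-.08,.081,.005)/np.arange(-.05,.051,.0025)/; s/np.arange(-3,3.1,.5)/np.arange(-1.5,1.6,.25)/' ang.py
python3 - <<'E'
from ang import *
p=np.mean([imaging.read_camera('top')[0] for _ in range(4)],0).astype(np.uint8);cv2.imwrite('pics/top7.png',p)
cv2.imwrite('pics/top7c.png',cv2.resize(p[180:260,190:290],(750,600),interpolation=2))
p4,p6,p0=[cv2.imread(f'pics/top{i}.png') for i in(4,6,0)]
for n,i in(('4',p4),('6',p6),('7',p)): print(n,barang(i,rr=(-56,54)),barang(i,rr=(15,56)),'L',barang(i,z=56,rr=(70,88),L=-1))
print('line0',barang(p0,z=56,rr=(28,88),L=-1), barang(p0,z=56,rr=(45,88),L=-1))
E
```

```text
clock: 21.2
ee_pos: [498.8, 92.1, 186.0]
4 (np.float32(19.332039), np.float64(-1.8425), np.float64(0.0)) (np.float32(22.322792), np.float64(-1.885), np.float64(1.25)) L (np.float32(27.287804), np.float64(-1.8425), np.float64(0.25))
6 (np.float32(20.251839), np.float64(-1.8299999999999998), np.float64(0.0)) (np.float32(22.42807), np.float64(-1.8725), np.float64(1.25)) L (np.float32(27.298798), np.float64(-1.8425), np.float64(0.25))
7 (np.float32(21.729683), np.float64(-1.8325), np.float64(0.0)) (np.float32(24.053795), np.float64(-1.8875), np.float64(1.5)) L (np.float32(27.656212), np.float64(-1.8425), np.float64(0.25))
line0 (np.float32(24.208221), np.float64(-1.835), np.float64(-0.25)) (np.float32(25.69117), np.float64(-1.8425), np.float64(0.25))
```

View pics/top7c.png

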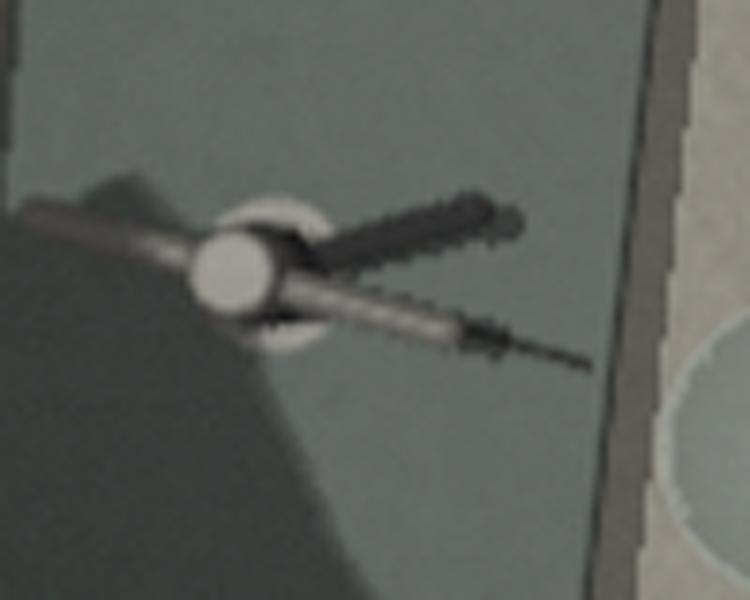

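```bash
python3 -m inch '[{"tx":0.07,"ty":-5,"tz":0,"rx":0,"ry":0,"rz":0},{"tx":0.07,"ty":-10,"tz":0,"rx":0,"ry":0,"rz":0},{"tx":0.07,"ty":-15,"tz":-2,"rx":0,"ry":0,"rz":0},{"tx":0.07,"ty":-18,"tz":-4,"rx":0,"ry":0,"rz":0},{"tx":0.07,"ty":-18,"tz":-6,"rx":0,"ry":0,"rz":0},{"tx":0.07,"ty":-18,"tz":-7,"rx":0,"ry":0,"rz":0},{"tx":0.07,"ty":-18,"tz":-10,"rx":0,"ry":0,"rz":0},{"tx":0.07,"ty":-18,"tz":-12,"rx":0,"ry":0,"rz":0},{"tx":0.07,"ty":-18,"tz":-12,"rx":0,"ry":0,"rz":0},{"tx":0.07,"ty":-18,"tz":-12,"rx":0,"ry":0,"rz":0}]' >/dev/null
python3 ck.py
```

```text
22.40 a 1.463 w 49.28 s 41.1 scr -19.35 nut 29.93 ff 0.00 Ft -1.08 Tz 0.02 z 66.7 Fz -0.4 | screw 0.098 nut 0.607
```

```bash
R='python3 ck.py 7.2'
python3 -m inch '[{"tx":0.15,"ty":-0.02,"tz":0,"rx":0,"ry":0,"rz":0},{"tx":0.23,"ty":-0.02,"tz":0,"rx":0,"ry":0,"rz":0},{"tx":0.23,"ty":-0.02,"tz":0,"rx":0,"ry":0,"rz":0}]' 0.01 >/dev/null; $R && 
python3 -m inch '[{"tx":-0.1,"ty":0.01,"tz":0,"rx":0,"ry":0,"rz":0},{"tx":-0.1,"ty":0.01,"tz":0,"rx":0,"ry":0,"rz":0}]' -0.036 >/dev/null && $R &&
python3 -m inch '[{"tx":-0.1,"ty":0.01,"tz":0,"rx":0,"ry":0,"rz":0},{"tx":-0.1,"ty":0.01,"tz":0,"rx":0,"ry":0,"rz":0}]' -0.083 >/dev/null && $R
```

```text
22.70 a 1.463 w 43.10 s 41.5 scr -13.42 nut 29.67 ff 0.05 Ft 0.43 Tz 0.02 z 67.2 Fz 0.5 | screw -0.011 nut 0.599
22.90 a 1.463 w 40.95 s 41.5 scr -13.27 nut 27.68 ff 0.57 Ft 0.64 Tz -0.02 z 66.8 Fz 0.9 | screw -0.014 nut 0.567
23.10 a 1.463 w 38.98 s 41.6 scr -12.79 nut 26.19 ff 4.89 Ft 1.24 Tz -0.01 z 67.0 Fz 4.7 | screw -0.023 nut 0.543
```

```bash
sed -i "s/ff>lim or/ff+F\/2>lim or/; s/| screw/N %.1f | screw/; s/s\['ft_force'\]\[2\],lo/s['ft_force'][2],ff+F\/2,lo/" ck.py; R='python3 ck.py 9'
python3 -m inch '[{"tx":-0.065,"ty":0.006,"tz":0,"rx":0,"ry":0,"rz":0},{"tx":-0.065,"ty":0.006,"tz":0,"rx":0,"ry":0,"rz":0}]' -0.106 >/dev/null; $R && 
python3 -m inch '[{"tx":-0.06,"ty":0.006,"tz":0,"rx":0,"ry":0,"rz":0},{"tx":-0.06,"ty":0.006,"tz":0,"rx":0,"ry":0,"rz":0}]' -0.13 >/dev/null && $R &&
python3 -m inch '[{"tx":-0.05,"ty":0.005,"tz":0,"rx":0,"ry":0,"rz":0},{"tx":-0.05,"ty":0.005,"tz":0,"rx":0,"ry":0,"rz":0}]' -0.153 >/dev/null && $R &&
python3 -m inch '[{"tx":-0.05,"ty":0.005,"tz":0,"rx":0,"ry":0,"rz":0},{"tx":-0.05,"ty":0.005,"tz":0,"rx":0,"ry":0,"rz":0}]' -0.176 >/dev/null && $R &&
python3 -m inch '[{"tx":-0.05,"ty":0.005,"tz":0,"rx":0,"ry":0,"rz":0},{"tx":-0.05,"ty":0.005,"tz":0,"rx":0,"ry":0,"rz":0}]' -0.2 >/dev/null && $R
```

```text
23.30 a 1.463 w 38.28 s 41.6 scr -12.81 nut 25.47 ff 6.25 Ft 2.88 Tz -0.00 z 67.0 Fz 4.5 N 7.7 | screw -0.022 nut 0.531
23.50 a 1.463 w 37.03 s 41.6 scr -12.70 nut 24.33 ff 6.31 Ft 2.21 Tz 0.00 z 67.1 Fz 4.9 N 7.4 | screw -0.024 nut 0.512
23.70 a 1.463 w 36.54 s 41.6 scr -12.97 nut 23.57 ff 6.34 Ft 2.75 Tz -0.04 z 67.1 Fz 5.4 N 7.7 | screw -0.019 nut 0.498
23.90 a 1.463 w 35.34 s 41.7 scr -12.88 nut 22.46 ff 6.44 Ft 2.88 Tz 0.03 z 67.1 Fz 6.3 N 7.9 | screw -0.021 nut 0.479
24.10 a 1.463 w 34.08 s 41.7 scr -12.76 nut 21.32 ff 6.43 Ft 2.71 Tz -0.00 z 67.1 Fz 4.8 N 7.8 | screw -0.024 nut 0.459
```

```bash
R='python3 ck.py 9'
python3 -m inch '[{"tx":-0.05,"ty":0.005,"tz":0,"rx":0,"ry":0,"rz":0},{"tx":-0.05,"ty":0.005,"tz":0,"rx":0,"ry":0,"rz":0}]' -0.223 >/dev/null; $R && 
python3 -m inch '[{"tx":-0.05,"ty":0.005,"tz":0,"rx":0,"ry":0,"rz":0},{"tx":-0.05,"ty":0.005,"tz":0,"rx":0,"ry":0,"rz":0}]' -0.246 >/dev/null && $R &&
python3 -m inch '[{"tx":-0.05,"ty":0.005,"tz":0,"rx":0,"ry":0,"rz":0},{"tx":-0.05,"ty":0.005,"tz":0,"rx":0,"ry":0,"rz":0}]' -0.27 >/dev/null && $R &&
python3 -m inch '[{"tx":-0.05,"ty":0.005,"tz":0,"rx":0,"ry":0,"rz":0},{"tx":-0.05,"ty":0.005,"tz":0,"rx":0,"ry":0,"rz":0}]' -0.293 >/dev/null && $R &&
python3 -m inch '[{"tx":-0.05,"ty":0.005,"tz":0,"rx":0,"ry":0,"rz":0},{"tx":-0.05,"ty":0.005,"tz":0,"rx":0,"ry":0,"rz":0}]' -0.316 >/dev/null && $R &&
python3 -m inch '[{"tx":-0.05,"ty":0.005,"tz":0,"rx":0,"ry":0,"rz":0},{"tx":-0.05,"ty":0.005,"tz":0,"rx":0,"ry":0,"rz":0}]' -0.34 >/dev/null && $R
```

```text
24.30 a 1.463 w 33.50 s 41.7 scr -12.94 nut 20.56 ff 6.51 Ft 2.74 Tz 0.03 z 67.1 Fz 6.2 N 7.9 | screw -0.020 nut 0.446
24.50 a 1.462 w 32.33 s 41.8 scr -12.75 nut 19.58 ff 6.94 Ft 1.99 Tz -0.10 z 67.2 Fz 6.9 N 7.9 | screw -0.024 nut 0.428
24.70 a 1.462 w 31.14 s 41.9 scr -12.76 nut 18.39 ff 6.79 Ft 2.25 Tz -0.02 z 67.1 Fz 6.6 N 7.9 | screw -0.024 nut 0.406
24.90 a 1.462 w 30.06 s 41.9 scr -12.64 nut 17.42 ff 6.81 Ft 1.21 Tz -0.03 z 67.2 Fz 6.3 N 7.4 | screw -0.026 nut 0.389
25.10 a 1.462 w 29.50 s 42.0 scr -12.93 nut 16.58 ff 6.66 Ft 2.51 Tz 0.01 z 67.1 Fz 5.7 N 7.9 | screw -0.021 nut 0.374
25.30 a 1.462 w 28.34 s 42.0 scr -12.81 nut 15.53 ff 6.71 Ft 2.01 Tz -0.05 z 67.2 Fz 6.2 N 7.7 | screw -0.023 nut 0.354
```

```bash
R='python3 ck.py 9'
python3 -m inch '[{"tx":-0.05,"ty":0.005,"tz":0,"rx":0,"ry":0,"rz":0},{"tx":-0.05,"ty":0.005,"tz":0,"rx":0,"ry":0,"rz":0}]' -0.363 >/dev/null; $R && 
python3 -m inch '[{"tx":-0.05,"ty":0.005,"tz":0,"rx":0,"ry":0,"rz":0},{"tx":-0.05,"ty":0.005,"tz":0,"rx":0,"ry":0,"rz":0}]' -0.386 >/dev/null && $R &&
python3 -m inch '[{"tx":-0.05,"ty":0.005,"tz":0,"rx":0,"ry":0,"rz":0},{"tx":-0.05,"ty":0.005,"tz":0,"rx":0,"ry":0,"rz":0}]' -0.41 >/dev/null && $R &&
python3 -m inch '[{"tx":-0.05,"ty":0.005,"tz":0,"rx":0,"ry":0,"rz":0},{"tx":-0.05,"ty":0.005,"tz":0,"rx":0,"ry":0,"rz":0}]' -0.433 >/dev/null && $R &&
python3 -m inch '[{"tx":-0.05,"ty":0.005,"tz":0,"rx":0,"ry":0,"rz":0},{"tx":-0.05,"ty":0.005,"tz":0,"rx":0,"ry":0,"rz":0}]' -0.456 >/dev/null && $R &&
python3 -m inch '[{"tx":-0.05,"ty":0.005,"tz":0,"rx":0,"ry":0,"rz":0},{"tx":-0.05,"ty":0.005,"tz":0,"rx":0,"ry":0,"rz":0}]' -0.48 >/dev/null && $R
```

```text
25.50 a 1.462 w 27.41 s 42.1 scr -12.84 nut 14.56 ff 7.09 Ft 3.15 Tz -0.02 z 67.1 Fz 5.9 N 8.7 | screw -0.023 nut 0.337
25.70 a 1.462 w 26.69 s 42.1 scr -12.86 nut 13.84 ff 9.72 Ft 2.45 Tz -0.05 z 67.2 Fz 6.8 N 10.9 | screw -0.022 nut 0.323
```

```bash
R='python3 ck.py 12.3'
python3 -m inch '[{"tx":-0.05,"ty":0.005,"tz":0,"rx":0,"ry":0,"rz":0},{"tx":-0.05,"ty":0.005,"tz":0,"rx":0,"ry":0,"rz":0}]' -0.396 >/dev/null; $R
python3 -m inch '[{"tx":0,"ty":0,"tz":0,"rx":0,"ry":0,"rz":0},{"tx":0,"ty":0,"tz":0,"rx":0,"ry":0,"rz":0}]' >/dev/null; $R
```

```text
25.90 a 1.462 w 25.75 s 42.1 scr -12.54 nut 13.21 ff 10.61 Ft 3.36 Tz -0.10 z 67.3 Fz 7.2 N 12.3 | screw -0.028 nut 0.312
26.10 a 1.462 w 26.23 s 42.1 scr -12.80 nut 13.43 ff 10.65 Ft 3.57 Tz 0.00 z 67.2 Fz 6.1 N 12.4 | screw -0.023 nut 0.316
```

```bash
R='python3 ck.py 14.5'
python3 -m inch '[{"tx":-0.05,"ty":0.005,"tz":0,"rx":0,"ry":0,"rz":0},{"tx":-0.05,"ty":0.005,"tz":0,"rx":0,"ry":0,"rz":0},{"tx":-0.05,"ty":0.005,"tz":0,"rx":0,"ry":0,"rz":0}]' -0.407 >/dev/null; $R
python3 -m inch '[{"tx":0,"ty":0,"tz":0,"rx":0,"ry":0,"rz":0}]' >/dev/null; $R
```

```text
26.40 a 1.462 w 25.34 s 42.1 scr -12.51 nut 12.83 ff 11.70 Ft 4.16 Tz -0.06 z 67.3 Fz 4.9 N 13.8 | screw -0.029 nut 0.305
26.50 a 1.462 w 25.75 s 42.1 scr -12.70 nut 13.05 ff 11.70 Ft 4.20 Tz -0.04 z 67.3 Fz 6.1 N 13.8 | screw -0.025 nut 0.309
```

```bash
R='python3 ck.py 14.5'
python3 -m inch '[{"tx":-0.05,"ty":0.005,"tz":0,"rx":0,"ry":0,"rz":0},{"tx":-0.05,"ty":0.005,"tz":0,"rx":0,"ry":0,"rz":0},{"tx":-0.05,"ty":0.005,"tz":0,"rx":0,"ry":0,"rz":0}]' -0.418 >/dev/null; $R
python3 -m inch '[{"tx":0,"ty":0,"tz":0,"rx":0,"ry":0,"rz":0},{"tx":0,"ty":0,"tz":0,"rx":0,"ry":0,"rz":0}]' >/dev/null; $R
```

```text
26.80 a 1.462 w 24.70 s 42.1 scr -12.38 nut 12.32 ff 12.74 Ft 5.57 Tz -0.00 z 67.4 Fz 4.9 N 15.5 | screw -0.031 nut 0.295
27.00 a 1.462 w 25.21 s 42.1 scr -12.62 nut 12.58 ff 12.75 Ft 4.12 Tz -0.05 z 67.4 Fz 4.7 N 14.8 | screw -0.027 nut 0.300
```

```bash
R='python3 ck.py 99'
python3 -m inch '[{"tx":0.02,"ty":0,"tz":0,"rx":0,"ry":0,"rz":0},{"tx":0.05,"ty":-0.005,"tz":0,"rx":0,"ry":0,"rz":0}]' -0.38 >/dev/null; $R
python3 -m inch '[{"tx":0.05,"ty":-0.005,"tz":0,"rx":0,"ry":0,"rz":0},{"tx":0.05,"ty":-0.005,"tz":0,"rx":0,"ry":0,"rz":0}]' -0.36 >/dev/null; $R
python3 -m inch '[{"tx":0.05,"ty":-0.005,"tz":0,"rx":0,"ry":0,"rz":0},{"tx":0.05,"ty":-0.005,"tz":0,"rx":0,"ry":0,"rz":0}]' -0.32 >/dev/null; $R
python3 -m inch '[{"tx":0,"ty":0,"tz":0,"rx":0,"ry":0,"rz":0},{"tx":0,"ty":0,"tz":0,"rx":0,"ry":0,"rz":0},{"tx":0,"ty":0,"tz":0,"rx":0,"ry":0,"rz":0},{"tx":0,"ty":0,"tz":4,"rx":0,"ry":0,"rz":0},{"tx":0,"ty":0,"tz":9,"rx":0,"ry":0,"rz":0},{"tx":0,"ty":5,"tz":12,"rx":0,"ry":0,"rz":0},{"tx":0,"ty":10,"tz":13,"rx":0,"ry":0,"rz":0},{"tx":0,"ty":15,"tz":13,"rx":0,"ry":0,"rz":0},{"tx":0,"ty":19,"tz":13,"rx":0,"ry":0,"rz":0},{"tx":0,"ty":19,"tz":13,"rx":0,"ry":0,"rz":0},{"tx":0,"ty":19,"tz":13,"rx":0,"ry":0,"rz":0}]' 0 | head -2
python3 - <<'E'
from ang import *
p=np.mean([imaging.read_camera('top')[0] for _ in range(4)],0).astype(np.uint8);cv2.imwrite('pics/top8.png',p)
cv2.imwrite('pics/top8c.png',cv2.resize(p[140:290,170:330],(640,600),interpolation=2))
print(barang(p,rr=(-56,54)),barang(p,rr=(15,56)))
E
```

```text
27.20 a 1.462 w 26.50 s 42.1 scr -13.18 nut 13.32 ff 7.55 Ft 3.78 Tz -0.01 z 67.2 Fz 4.8 N 9.4 | screw -0.016 nut 0.314
27.40 a 1.462 w 27.23 s 42.1 scr -13.70 nut 13.53 ff 4.61 Ft 4.27 Tz -0.05 z 66.9 Fz 4.1 N 6.7 | screw -0.007 nut 0.318
27.60 a 1.463 w 29.12 s 41.7 scr -15.30 nut 13.82 ff 1.92 Ft 4.99 Tz 0.05 z 66.3 Fz 1.2 N 4.4 | screw 0.023 nut 0.324
clock: 28.7
ee_pos: [494.3, 97.9, 195.9]
(np.float32(26.639656), np.float64(-1.8475), np.float64(-0.25)) (np.float32(31.096436), np.float64(-1.895), np.float64(1.25))
```

View pics/top8c.png

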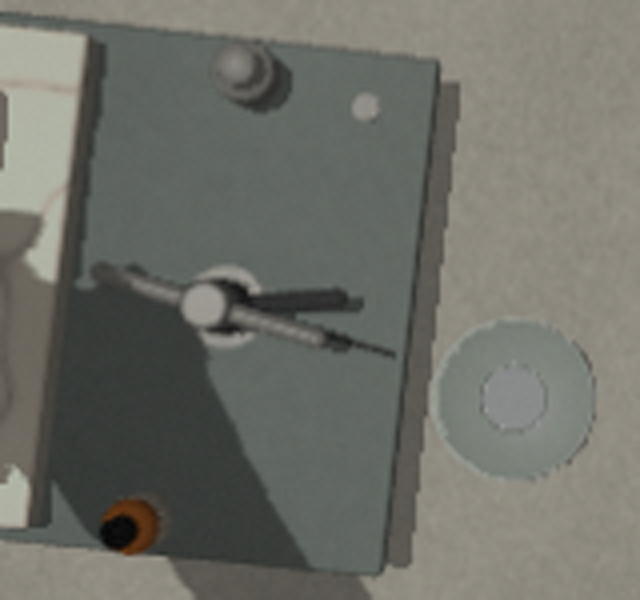

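```bash
python3 -c "
from h import *
st();print(order.job_done())"
```

```text
t 28.9 ee [495.21  94.9  195.9 ] a 1.46 w 42.33 ff 0.0 F [ 0.24 -0.81  0.32] T [-0.033  0.01  -0.014] tilt [ 7.452e-01  6.669e-01 -6.000e-04 -0.000e+00]
the job is handed in; nothing more can be done
None
```

The screw's bar is back on its line to within about 0.01 rad by the camera, the jam nut is tightened to about 15 N on its bar, and the job was handed in at about 29 s with the gripper clear of everything; the weight, oil bottle and dish on and beside the plate stand where they did, and the verdict was not shown.

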